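Take the last buckle from the back of the tip-out bin and add it to the pile

ROBOT

A 7-joint arm with a two-finger parallel gripper is mounted at the origin on the work surface. World frame = base frame: x ahead of the robot, y to its left, z up, the work surface at z = 0. Lengths are in m, angles in rad, forces in N, time in s.
With the tool pointing down it reaches from about 0.425 to 0.825 m from the base axis. Payload 3.6 kg.
Tool frame: the origin (TCP) lies midway between the tips of the shut fingers; the grasp point (between the pads) lies 19 mm behind it; z points along the fingers, y is the direction in which the jaws open and shut (so a half turn about z gives the same grasp; the last joint's range is limited). The gripper opens to 93 mm and grips with 3 to 60 N. Pads are 15 mm wide; open, the fingers measure 128 mm over their backs; the gripper's body (75 mm by 188 mm) begins 65 mm behind the grasp point.
Start: joints at [-1.238, 0.615, -0.013, 1.423, 0.008, 1.103, -0.04], TCP at [0.229, 0.608, 0.219] pointing down, gripper open.
Joint ranges: [-3.12, 3.12], [-0.3, 2.06], [-1.34, 1.32], [0.26, 2.42], [-1.36, 4.5], [0.01, 1.98], [-2.84, 2.84]. Speed limits (rad/s): [2.79, 2.79, 3.14, 3.14, 3.14, 3.14, 3.14].

INTERFACE

Orientations are given as a unit quaternion [x, y, z, w].
In Python, from rig import telemetry, imaging, robot, finder gives the robot as it stands.
- The arm moves only by the shell command python3 -m creep 'ROWS' [FORCE]. ROWS is JSON, a list of rows, each a list of 7 numbers: the closure, from 0 (fully open) to 1 (shut), then the shift along the tool's x, y, z in m, then the turn, a rotation vector about the tool's x, y, z in rad. In form: [[claw, dx, dy, dz, rx, ry, rz], ...]. A call has exactly 8 rows; each row shifts and turns the pose as measured when the row begins, along the tool's axes as they then stand; what a row does not reach is not made up. A row lasts 1/8 s, in which the tool goes at most 62.5 mm and 10.7 degrees, less where a joint would pass 70% of its speed; a pose out of reach is approached as far as the arm can. A call is refused whole if a number of a shift passes 0.0625 or a number of a turn 0.188, either way. A call with a gripper value outside its range is refused whole. The fingers move at their own pace and stop on an object; FORCE is the grip in N (left out, the last holds). Time passes only in rows, so rows that do not move let the fingers close, or fill a call up. It gives the time, the measured TCP pose, the force and the opening at its end, in the units of the state.
- telemetry.observe(): the state, without advancing time (a new reading comes with each control period).
- imaging.snapshot(name): name is "scene" or "side" or "wrist"; returns a dict with "color" (384x512x3 uint8, red, green, blue), "mtx" (3x3 intrinsics, pixels), "R" (3x3) and "t" (3): a world point X has camera coordinates R X + t. Camera axes: x right, y down, z forward; pixel columns grow to the right and rows downward; lengths in m; the calibration is good to about 2 mm. A picture is of the moment at which its call begins. There is no depth.
- robot.hand_in(): hands the job in, once; it reports no verdict.
Trained networks look in the newest picture that a camera, given by its name, has taken for a name from the list of things; names that differ only in an ending like _2 or _b are one class to them, and where a whole thing is asked for, a point or a joint stands for the part that bears it (a point fixed in the world has none). Each returns a list of dicts, best first, with "p" (0 to 1); they miss things now and then, are a little off and sometimes report something else, mostly with a low value. They report only what shows in the picture. A call takes as long as a camera call. They do not tell look-alikes from the thing itself.
- finder.silhouettes(camera, target): "pixels" (384x512 bool, what is visible of it) and "bbox" ([left, top, right, bottom] in pixels, round what is visible of it).
The state is a dict: "time": time; "q": joint angles; "joint_velocities": joint speeds; "effort": joint torques, N m; "tool_pos": TCP position; "ee_rot": TCP orientation; "contact_force": force on the tool from outside, world axes, zero at the start; "moment": the same for the moment, N m; "opening": finger opening in m.
Only numpy, scipy, OpenCV 4.12 (cv2) and the standard library are available. Lean on these libraries where they do the work, as an engineer would, in place of code of your own. Each camera call takes 0.05 s, during which the arm holds its last target.

TASK

Tip the left-hand bin of the storage unit fully forward to its stop, pick out the rectangular buckle lying behind the divider at its back, and add it to the pile of buckles in the dark steel tray: lower it flat and square onto the top one until you feel it touch, and only then let go. Work gently: do not press hard on the pile or push its top buckle out of place, keep the two rings in the bin, and leave the right-hand bin shut and the pliers, the jar and the loose disc on the bench where they are.

Things in the scene. Friction and masses are not known exactly. Their poses are not given: they have to be found in the camera images.
- cabinet: Grey bench-top storage unit, fixed, 304 wide, 180 deep, 211 tall: two tip-out bins (left = robot's left, and right) below a row of shut drawers set back 85 mm (knobs 75) that spans heights 166 to 211 and overhangs the bins' rear. Partitions beside the bins are 58 high in front of that row. Origin: middle of the front foot edge, on the bench; x points back, away from the robot, y to its left, z up.
- bin_left (a joint): Tip angle of the left bin (rad): 0 shut (as at the start), 0.70 tipped forward to its stop. It turns on its lower front edge; its top comes towards the robot, its rear lifts out from under the drawers. The pivot has friction: the bin stays where left. Tipping takes about 9 N at the rim; about 5 N down on the tipped bin's rear floor would push it back.
- bin_right (a joint): The same for the right-hand bin (not needed; 0 = shut, as at the start).
- bin_hinge (a point): Middle of the left bin's pivot, at cabinet x 0, y 73, z 20 mm. Axes turn with the bin: x along its floor to the rear, y to the robot's left, z up its front wall. In them the bin is 160 deep (x), 138 wide; floor 3 thick; sides 3 thick, 95 high in front sloping to 40 at the rear; rear wall x 156 to 160, 40 high (52 at two tabs). A low divider at x 76 to 80 reaches z 15 across the whole width.
- bin_rim (a point): Middle of the top of the left bin's pull rim (bin x -1, z 95 mm); moves with the bin. The front wall is 4 mm thick (bin x 0 to 4) and 95 high; its topmost 12 mm are thickened to 10 (x -6 to 4). Hook it from behind with shut fingers or pinch it from above.
- bin_back (a point): Point on the left bin's floor in the middle of its rear compartment (bin x 118, z 3 mm). It moves with the bin.
- bin_front (a point): Point on the left bin's floor in its front compartment (bin x 40, z 3 mm). It moves with the bin.
- buckle: The wanted part: copper-coloured centre-bar buckle, a flat frame 60 x 36 x 8 mm of 8 mm bars with a cross bar in the middle, about 95 g, flat in the left bin's rear compartment; it slides against the divider when the bin is tipped. Origin: centre of its underside; x along its 60 mm side (first roughly front to back in the bin), y along its 36 mm side, z through its thickness.
- ring_a: Copper ring, 32 mm outside, 5 mm thick, loose in the front compartment of the left bin; stays in the bin.
- ring_b: Another such ring in the same compartment.
- top_buckle: Uppermost buckle of the pile, loose, flat, the same 60 x 36 x 8 mm frame, origin and axes (those below it are fixed). The pile stands in a dark steel tray 120 x 96 mm with a 20 mm rim, left or right of the storage unit; its top face, 8 mm above this origin, is 34 to 71 mm above the bench, differing from run to run.
- pliers: pliers with black handles, 150 mm long, 16 mm high, lying flat in front of the storage unit. Bystander.
- jar: amber glass jar, 60 mm across, 75 mm tall, beside the storage unit. Bystander.
- disc_a: copper disc 38 mm across, 5 mm thick, lying in front of the storage unit. Bystander.
Mind the look-alikes: they are no part of the job. Leave any purple look-alike of the buckle alone.

How it is judged:
On the way, in this order (a step that is already met when the one before it is completed fails the run):
1. The left bin is tipped forward to its stop (beyond 0.62 rad), the buckle still in its rear compartment (value of joint bin_left above 0.62 rad and distance between buckle and bin_back below 0.045 m), for 0.2 s.
2. The buckle is held in the gripper, out of the bin (distance between buckle and bin_back above 0.09 m and contact force between the fingers and buckle above 1 N), for 0.2 s.
3. The buckle touches the top of the pile, square to it, while still held (contact force between buckle and top_buckle above 0.3 N and contact force between the fingers and buckle above 1 N and horizontal distance between buckle and top_buckle below 0.012 m and angle between the x axis of buckle and the x axis of top_buckle, either way round below 0.2 rad), for 0.1 s.
At the end, for the whole second after the job is handed in: The buckle lies flat (tilt under 0.1 rad) and at rest directly on the pile's top buckle, its centre within 12 mm and its long side within 0.2 rad of that one's, released; the top buckle is within 12 mm of where it was at the start. The left bin may stay tipped (horizontal distance between buckle and top_buckle below 0.012 m and angle between the x axis of buckle and the x axis of top_buckle, either way round below 0.2 rad and z of buckle in the frame of top_buckle between 0.005 and 0.011 m and angle between buckle's own z axis and vertical below 0.1 rad and distance of top_buckle from where it was at the start of the episode below 0.012 m and linear speed of buckle below 0.02 m/s and contact force between the fingers and buckle below 0.05 N); the robot touches nothing.
It fails at once if the buckle is pressed or dropped on the pile with more than 40 N (contact force between buckle and top_buckle above 40 N).
It fails at once if the pile's top buckle is pushed more than 20 mm out of place (distance of top_buckle from where it was at the start of the episode above 0.02 m).
It fails at once if a ring leaves the bin (more than 100 mm from bin_front) (distance between any of ring_a, ring_b and bin_front above 0.1 m).
It fails at once if the right-hand bin is tipped by more than 0.2 rad (value of joint bin_right above 0.2 rad).
It fails at once if a bystander is moved by more than 40 mm (distance of any of pliers, jar, disc_a from where it was at the start of the episode above 0.04 m).
It also fails if it takes over 64 s, if anything falls off the work surface, if the arm or the gripper's body presses on something with over 40 N, if the wrist force passes 120 N, or if a joint passes its speed limit or range.

## Working session

There is one attempt and no reset: what is moved stays moved. The work goes in short steps, Python scripts to look and compute and a shell command to move; the robot and the scene stay as the last step left them, time stands still between calls to the robot, and variables do not carry over. Pictures are saved under pics/ and viewed, and the job is handed in when it is done.

```bash
ls -la; mkdir -p pics
python3 - <<'E'
from rig import telemetry, imaging, robot, finder
import cv2, json
s=telemetry.observe(); print(s)
for n in ["scene","side","wrist"]:
    d=imaging.snapshot(n); cv2.imwrite(f"pics/{n}0.png",d["color"][:,:,::-1]); print(n,d["mtx"].tolist(),d["R"].tolist(),d["t"].tolist())
E
```

```text
total 12
drwxr-xr-x  3 agent agent 4096 Dec  6 06:30 .
drwxr-xr-x 23 root  root  4096 Dec  6 06:30 ..
drwxr-xr-x  2 agent agent 4096 Dec  6 06:30 pics
{'time': 0.0, 'q': array([-1.23748114,  0.61586485, -0.0125886 ,  1.42487741,  0.00811181,
        1.10337274, -0.04041584]), 'joint_velocities': array([-0.00109505,  0.00115076,  0.00094378, -0.00201334, -0.0009885 ,
        0.00106333, -0.00098738]), 'effort': array([-4.55242962e-04, -4.58929753e+01,  2.09032763e-01, -1.65745622e+01,
       -6.09902199e-02,  2.04230868e-02,  2.30600699e-04]), 'tool_pos': array([0.22860144, 0.60764632, 0.21752365]), 'ee_rot': array([ 1.78922202e-01,  9.83862449e-01, -1.22104582e-03, -1.91243017e-04]), 'contact_force': array([-0.52273755,  0.05621864, -0.32721303]), 'moment': array([ 0.02471156, -0.00680986,  0.02686941]), 'opening': 0.09310329645381765}
scene [[455.8346996290208, 0.0, 252.94604269614487], [0.0, 455.8346996290208, 197.66954738579958], [0.0, 0.0, 1.0]] [[-0.998867774936367, 0.04502764390780009, 0.015351855841695043], [0.025432356567395505, 0.7781431718314319, -0.6275718280575918], [-0.0
[... 171 characters left out ...]
86], [0.0, 378.14371246253484, 192.1916816319292], [0.0, 0.0, 1.0]] [[0.8048211505291404, -0.5932955554904072, -0.01622650597879374], [-0.46500279094377195, -0.6133274997636604, -0.6384369839288447], [0.3688296626838106, 0.5213729585133721, -0.7695030331685249]] [-0.5008087029655642, 0.35469572149972073, 0.7556812260237267]
wrist [[289.3969262536215, 0.0, 257.5991791334092], [0.0, 289.3969262536215, 193.90631425057117], [0.0, 0.0, 1.0]] [[0.3531358705255284, 0.9355661103006261, -0.0033331974341226766], [0.8991819782703793, -0.3384141397903706, 0.2773943761933757], [0.2583927764120848, -0.10095505557871373, -0.9607503577158609]] [-0.6479553078953214, -0.03273988729069571, 0.39165714555367315]
```

View pics/scene0.png

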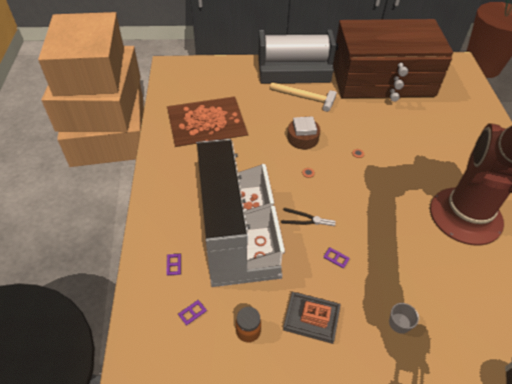

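View pics/side0.png

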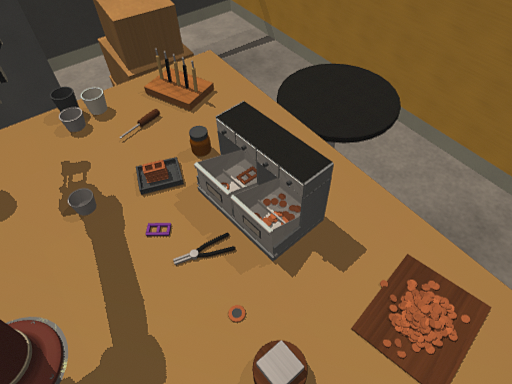

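View pics/wrist0.png

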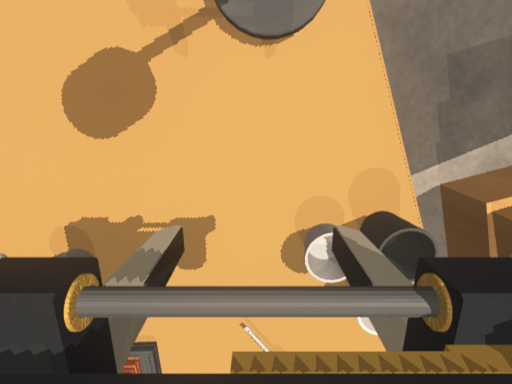

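```bash
cat > h.py <<'E'
from rig import telemetry, imaging, robot, finder
import cv2, numpy as np
from scipy.spatial.transform import Rotation as Ro
def proj(d,X):
    X=np.atleast_2d(X); c=X@d["R"].T+d["t"]; p=c@d["mtx"].T; return p[:,:2]/p[:,2:]
def ray(d,uv,z):
    r=d["R"].T@np.linalg.solve(d["mtx"],np.array([uv[0],uv[1],1.])); o=-d["R"].T@d["t"]
    return o+r*(z-o[2])/r[2]
def crop(d,box,f,name,masks=()):
    im=d["color"][:,:,::-1].copy()
    l,t,r,b=box; c=cv2.resize(im[t:b,l:r],None,fx=f,fy=f,interpolation=cv2.INTER_CUBIC); cv2.imwrite("pics/"+name,c)
E
python3 - <<'E'
from h import *
import pickle
D={}
M={}
for n in ["scene","side"]:
    d=imaging.snapshot(n); D[n]=d
    for t in ["cabinet","bin_left","buckle","top_buckle","ring_a","pliers","jar","disc_a"]:
        r=finder.silhouettes(n,t); M[n,t]=r
        for k in r[:5]:
            m=k["pixels"]; ys,xs=np.nonzero(m); print(n,t,round(k["p"],2),np.round(k["bbox"]),len(xs),xs.mean().round(1),ys.mean().round(1))
pickle.dump((D,M),open("d0.pkl","wb"))
crop(D["scene"],(160,120,350,360),2.4,"s_crop.png"); crop(D["side"],(120,90,350,280),3,"side_crop.png")
E
```

```text
scene cabinet 0.9 [195. 140. 286. 286.] 9195 236.7 217.5
scene bin_left 0.61 [246. 207. 283. 270.] 1818 263.3 238.4
scene buckle 0.76 [167. 256. 181. 278.] 236 172.9 263.6
scene buckle 0.66 [178. 303. 207. 326.] 308 190.4 312.3
scene buckle 0.64 [322. 250. 347. 264.] 231 335.7 257.4
scene top_buckle 0.78 [302. 302. 327. 317.] 279 317.2 311.8
scene ring_a 0.18 [247. 208. 284. 273.] 1769 263.8 238.1
scene pliers 0.94 [285. 207. 335. 224.] 368 305.3 218.6
scene pliers 0.61 [244. 204. 283. 272.] 1857 263.7 238.0
scene jar 0.95 [236. 304. 264. 341.] 756 247.4 324.4
scene jar 0.74 [301. 297. 328. 319.] 364 316.2 311.1
scene disc_a 0.48 [301. 166. 314. 176.] 83 307.5 172.1
side cabinet 0.93 [191. 100. 334. 262.] 13322 265.4 180.2
side bin_left 0.96 [196. 150. 254. 213.] 2142 224.7 176.5
side buckle 0.81 [150. 221. 171. 236.] 152 161.1 228.2
side buckle 0.54 [238. 168. 260. 184.] 111 247.8 175.8
side top_buckle 0.7 [144. 162. 167. 177.] 222 154.4 167.0
side ring_a 0.33 [192. 149. 257. 211.] 2231 225.4 176.3
side pliers 0.72 [173. 233. 235. 263.] 514 205.8 250.4
side disc_a 0.55 [226. 305. 248. 324.] 260 236.6 313.4
```

View pics/s_crop.png

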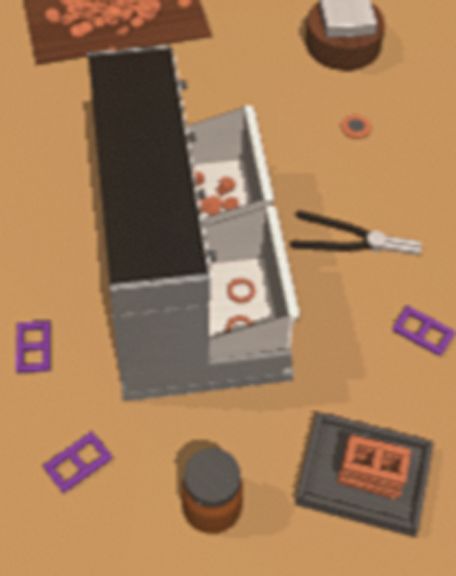

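View pics/side_crop.png

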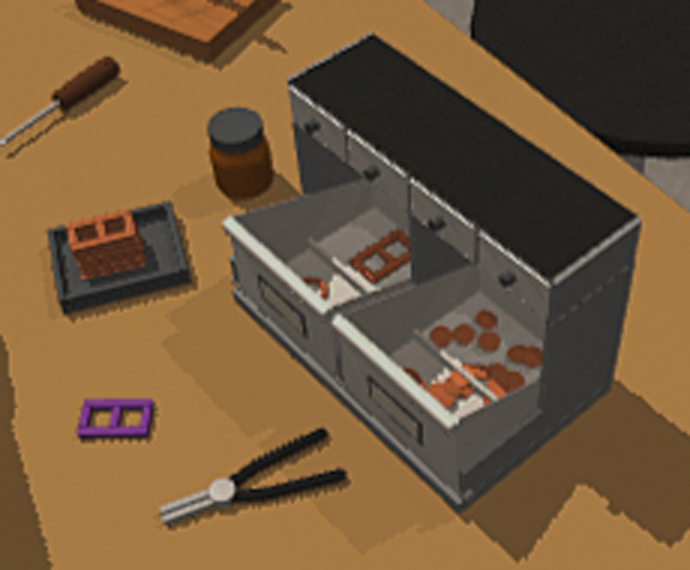

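```bash
cat >> h.py <<'E'
def hullmask(d,P,s=4):
    p=proj(d,P); m=np.zeros((384*s,512*s),np.uint8)
    cv2.fillConvexPoly(m,cv2.convexHull(((p+0.5)*s-0.5).astype(np.float32)).astype(np.int32),1); return m
def boxp(x0,x1,y0,y1,z0,z1): return np.array([[x,y,z] for x in(x0,x1) for y in(y0,y1) for z in (z0,z1)])/1000
def cabw(P,pose):
    c,s=np.cos(pose[2]),np.sin(pose[2]); P=np.atleast_2d(P)
    return np.c_[pose[0]+c*P[:,0]-s*P[:,1],pose[1]+s*P[:,0]+c*P[:,1],P[:,2]]
def binw(P,pose,ang):
    # bin axes -> cabinet (m). tipping forward: top comes toward robot(-x)
    P=np.atleast_2d(P).astype(float); c,s=np.cos(ang),np.sin(ang)
    return cabw(np.c_[P[:,0]*c-P[:,2]*s, P[:,1]+.073, P[:,2]*c+P[:,0]*s+.020],pose)
E
cat > fit.py <<'E'
from h import *
import pickle
from scipy.optimize import minimize
D,M=pickle.load(open("d0.pkl","rb"))
parts=[boxp(85,180,-152,152,0,211),boxp(0,85,-152,152,0,58)]
for y0,y1 in((4,142),(-142,-4)):
    b=np.array([[x,y,z] for y in(y0,y1) for x,z in((0,20),(-6,115),(4,115),(-6,103),(160,60),(160,20))])/1000; parts.append(b)
T={n:cv2.resize(M[n,"cabinet"][0]["pixels"].astype(np.uint8),None,fx=4,fy=4,interpolation=cv2.INTER_NEAREST) for n in D}
def cost(p,full=False):
    p=np.array(p)*[.01,.01,.02]+x0; o=[]
    for n in D:
        m=np.zeros((384*4,512*4),np.uint8)
        for q in parts: m|=hullmask(D[n],cabw(q,p))
        o.append((m&T[n]).sum()/(m|T[n]).sum())
    return o if full else -sum(o)
a=ray(D["scene"],(282,280),0); print(a)
x0=np.array([a[0],a[1]-.15,0])
best=None
for yaw in(-.3,-.1,.1,.3):
    x0[2]=yaw
    r=minimize(cost,[0,0,0],method="Nelder-Mead",options=dict(initial_simplex=[[0,0,0],[5,0,0],[0,5,0],[0,0,8]],xatol=.01,fatol=1e-5))
    pp=r.x*[.01,.01,.02]+x0; print(r.fun,pp,cost(r.x,True))
    if best is None or r.fun<best[0]: best=(r.fun,pp)
pose=best[1]; np.save("pose.npy",pose)
for n,bx in(("scene",(160,120,350,360)),("side",(120,90,350,280))):
    d=dict(D[n]); im=cv2.resize(d["color"],None,fx=4,fy=4,interpolation=cv2.INTER_CUBIC)
    for q in parts:
        h=cv2.convexHull(((proj(d,cabw(q,pose))+.5)*4).astype(np.int32)); cv2.polylines(im,[h],True,(0,255,0),1)
    l,t,r_,b=[4*v for v in bx]; c=im[t:b,l:r_,::-1]; cv2.imwrite(f"pics/fit_{n}.png",cv2.resize(c,None,fx=.62,fy=.62,interpolation=cv2.INTER_AREA))
E
python3 fit.py
```

```text
[0.53771132 0.18526692 0.        ]
-1.897616674992801 [0.55293017 0.02979022 0.09337985] [np.float64(0.9305120432262401), np.float64(0.9671046317665608)]
-1.896848011436099 [0.55322269 0.02925937 0.09397023] [np.float64(0.9318658147776493), np.float64(0.9649821966584498)]
-1.897130572672987 [0.55346005 0.02946775 0.09317892] [np.float64(0.9324757821184692), np.float64(0.964654790554518)]
-1.896359085187667 [0.55268071 0.02967992 0.08747202] [np.float64(0.9282253621031432), np.float64(0.9681337230845238)]
```

View pics/fit_scene.png

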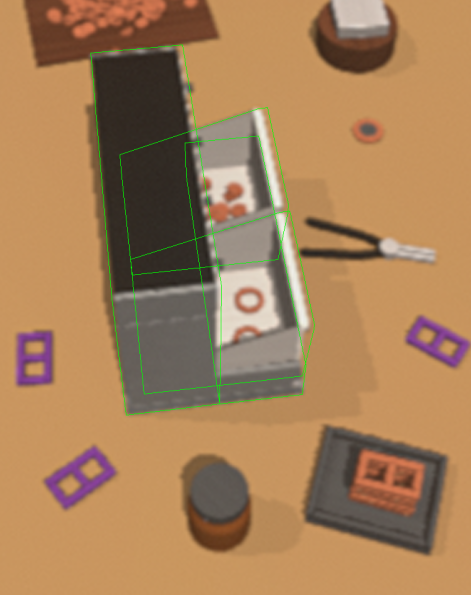

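View pics/fit_side.png

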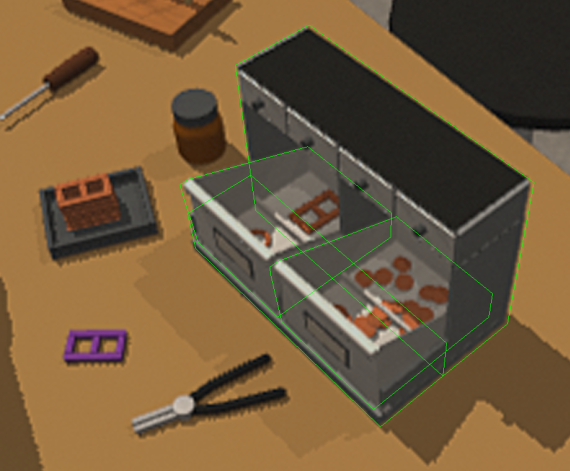

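```bash
cat >> h.py <<'E'
POSE=np.array([.553,.0295,.0925])
def tri(obs):
    A=[];b=[]
    for d,uv in obs:
        P=d["mtx"]@np.c_[d["R"],d["t"]]
        for i in(0,1): A.append(uv[i]*P[2,:3]-P[i,:3]); b.append(P[i,3]-uv[i]*P[2,3])
    x,r,_,_=np.linalg.lstsq(np.array(A),np.array(b),rcond=None); return x
def T_of(s=None):
    s=s or telemetry.observe(); return np.array(s["tool_pos"]),Ro.from_quat(s["ee_rot"])
def rel(tp,tR):
    p,R=T_of(); return R.inv().apply(np.array(tp)-p),(R.inv()*tR).as_rotvec()
def plan(tp,tR):
    d,r=rel(tp,tR); p,R=T_of()
    n=max(np.abs(d).max()/.06,np.linalg.norm(d)/.0625,np.linalg.norm(r)/.18)
    print("now",p.round(4),"rel",d.round(4),r.round(4),"min rows",round(n,2))
    # per-row deltas for straight path w/ uniform rotation
    N=int(np.ceil(n));prevp,prevR=p,R
    rows=[]
    for i in range(1,N+1):
        Ri=R*Ro.from_rotvec(r*i/N); pi=p+(np.array(tp)-p)*i/N
        rows.append(np.r_[prevR.inv().apply(pi-prevp),(prevR.inv()*Ri).as_rotvec()].round(4).tolist()); prevp,prevR=pi,Ri
    for q in rows: print(q)
def toolR(yaw,tilt=0.):
    # tool y along world dir at angle yaw+90deg (cab y for yaw), z down, tilted by tilt so z points forward(+x cab)
    # z=(sin t,0,-cos t) in yaw frame; y=+-(0,1,0)
    c,s=np.cos(yaw),np.sin(yaw); Y=Ro.from_euler("z",yaw)
    y=np.array([0,1.,0]); z=np.array([np.sin(tilt),0,-np.cos(tilt)]); x=np.cross(y,z)
    return Y*Ro.from_matrix(np.c_[x,y,z])
E
python3 - <<'E'
from h import *
import pickle
D,M=pickle.load(open("d0.pkl","rb"))
S=D["scene"];V=D["side"]
print("rim",cabw([-.001,.073,.115],POSE),"bin back",binw([.118,0,.003],POSE,0))
print("jar",ray(S,(247,333),.0)); print("pl",[ray(S,p,.008).round(3) for p in((284,210),(284,223),(335,222))]); print("disc",ray(S,(307.5,172),.005))
print("pile cands", tri([(S,(317,308)),(V,(154,164))]))
print("buckle z31", ray(V,(247.8,175.8),.031))
# pile close-ups
crop(S,(275,285,350,350),8,"pile_s.png"); crop(V,(130,150,195,200),9,"pile_v.png"); crop(V,(190,140,265,215),8,"bin_v.png")
plan(cabw([.022,.073,.2],POSE)[0],toolR(POSE[2]))
E
```

```text
rim [[0.5452614  0.10209555 0.115     ]] bin back [[0.66375267 0.11308736 0.023     ]]
jar [0.63117216 0.32051751 0.        ]
pl [array([ 0.514, -0.03 ,  0.008]), array([0.518, 0.015, 0.008]), array([0.377, 0.016, 0.008])]
disc [ 0.43006514 -0.17413314  0.005     ]
pile cands [0.47022721 0.28995872 0.05538381]
buckle z31 [0.66287973 0.11677874 0.031     ]
now [0.2288 0.6084 0.2187] rel [-0.4951 -0.3524  0.0186] [ 0.     -0.     -0.4523] min rows 9.73
[-0.0495, -0.0352, 0.0019, 0.0, -0.0, -0.0452]
[-0.0479, -0.0374, 0.0019, 0.0, -0.0, -0.0452]
[-0.0461, -0.0396, 0.0019, 0.0, -0.0, -0.0452]
[-0.0443, -0.0416, 0.0019, 0.0, -0.0, -0.0452]
[-0.0424, -0.0436, 0.0019, 0.0, -0.0, -0.0452]
[-0.0403, -0.0454, 0.0019, 0.0, -0.0, -0.0452]
[-0.0383, -0.0472, 0.0019, 0.0, -0.0, -0.0452]
[-0.0361, -0.0489, 0.0019, 0.0, -0.0, -0.0452]
[-0.0338, -0.0505, 0.0019, 0.0, -0.0, -0.0452]
[-0.0315, -0.052, 0.0019, 0.0, -0.0, -0.0452]
```

View pics/pile_s.png

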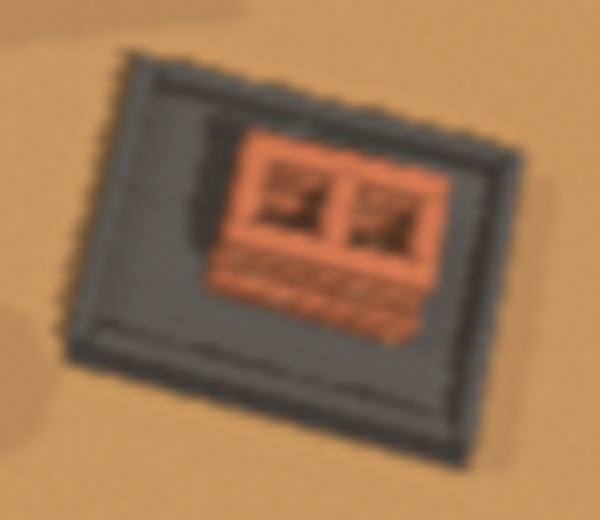

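View pics/pile_v.png

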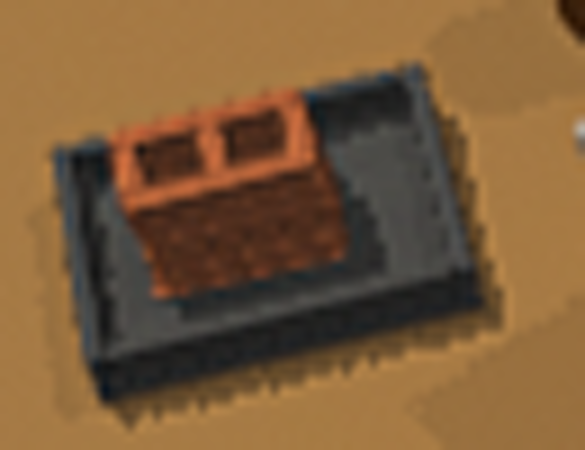

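View pics/bin_v.png

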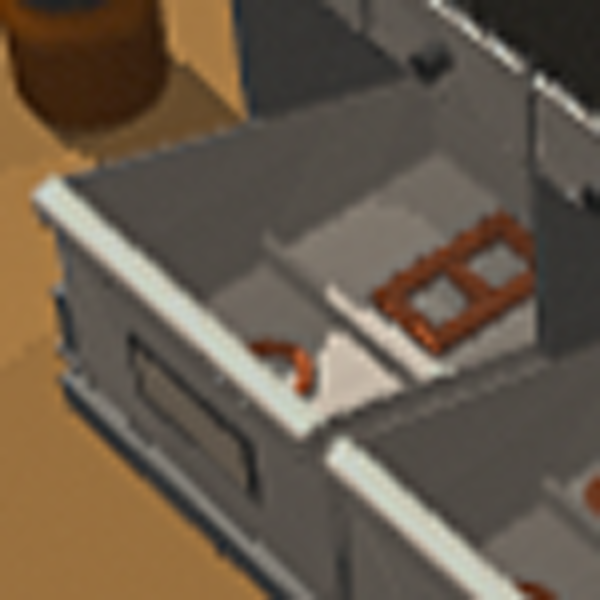

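```bash
python3 - <<'E'
from h import *
import pickle
from scipy.optimize import least_squares
D,M=pickle.load(open("d0.pkl","rb"))
S=D["scene"];V=D["side"]
cs=(np.array([(245,128),(452,180),(433,283),(226,243)])+.5)/8-.5+[275,285]
cv=(np.array([(110,135),(300,92),(322,165),(130,212)])+.5)/9-.5+[130,150]
for nm,C in(("s",cs),("v",cv)): print(nm,[ray(S if nm=="s" else V,c,.055).round(4).tolist() for c in C])
def corners(p,m):
    c,s=np.cos(p[3]),np.sin(p[3]); L=np.array([(30,18),(-30,18),(-30,-18),(30,-18)])/1000
    return np.c_[p[0]+c*L[:,0]-s*L[:,1],p[1]+s*L[:,0]+c*L[:,1],np.full(4,p[2])]
# near matching
def res(p):
    P=corners(p,0); o=[]
    for d,C in((S,cs),(V,cv)):
        q=proj(d,P); Dm=np.linalg.norm(q[:,None]-C[None],axis=2)
        from scipy.optimize import linear_sum_assignment
        i,j=linear_sum_assignment(Dm); o.append((q[i]-C[j]).ravel())
    return np.concatenate(o)
for y in(-.3,.3,.0,.1):
    r=least_squares(res,[.47,.29,.055,y]); print(r.x.round(4),r.cost,r.fun.round(1))
E
python3 -m creep '[[0.5,-0.0495,-0.035,0,0,0,-0.045],[1,-0.048,-0.037,0,0,0,-0.045],[1,-0.046,-0.0395,0,0,0,-0.045],[1,-0.044,-0.0415,0,0,0,-0.045],[1,-0.042,-0.0435,0,0,0,-0.045],[1,-0.04,-0.045,0,0,0,-0.045],[1,-0.038,-0.047,0,0,0,-0.045],[1,-0.036,-0.049,0,0,0,-0.045]]' 20
```

```text
s [[0.4946, 0.2704, 0.055], [0.4369, 0.2888, 0.055], [0.4471, 0.3197, 0.055], [0.5041, 0.3055, 0.055]]
v [[0.4433, 0.3087, 0.055], [0.4981, 0.2899, 0.055], [0.4892, 0.2579, 0.055], [0.4343, 0.2755, 0.055]]
[ 0.4687  0.292   0.046  -0.2859] 1.071110270514214 [ 0.  -0.3  0.2  0.8 -0.1 -0.6  0.3  0.1  0.4 -0.6  0.   0.1 -0.2  0.5
  0.4 -0. ]
[ 0.4687  0.292   0.046  -0.2859] 1.0711102705142368 [ 0.  -0.3  0.2  0.8 -0.1 -0.6  0.3  0.1  0.4 -0.6  0.   0.1 -0.2  0.5
  0.4 -0. ]
[ 0.4687  0.292   0.046  -0.2859] 1.0711102705142197 [ 0.  -0.3  0.2  0.8 -0.1 -0.6  0.3  0.1  0.4 -0.6  0.   0.1 -0.2  0.5
  0.4 -0. ]
[ 0.4687  0.292   0.046  -0.2859] 1.071110270514274 [ 0.  -0.3  0.2  0.8 -0.1 -0.6  0.3  0.1  0.4 -0.6  0.   0.1 -0.2  0.5
  0.4 -0. ]
time: 2.05
tool_pos: [0.5078, 0.2047, 0.2179]
ee_rot: [-0.013, 1.0, 0.004, 0.001]
contact_force: [-0.4, -0.3, -0.6]
opening: 0.0178
```

Run:
```python
from h import *
plan(cabw([.024,.073,.15],POSE)[0],toolR(POSE[2]))
```

```text
now [0.5078 0.2047 0.2179] rel [-0.0595 -0.1023  0.0673] [ 0.007   0.0033 -0.0669] min rows 2.18
[-0.0198, -0.0341, 0.0224, 0.0023, 0.0011, -0.0223]
[-0.0191, -0.0345, 0.0225, 0.0023, 0.0011, -0.0223]
[-0.0184, -0.0349, 0.0226, 0.0023, 0.0011, -0.0223]
```

```bash
python3 -m creep '[[1,-0.02,-0.034,0.022,0.002,0.001,-0.022],[1,-0.019,-0.0345,0.0225,0.002,0.001,-0.022],[1,-0.0185,-0.035,0.0225,0.002,0.001,-0.022],[1,0,0,0.02,0,0,0],[1,0,0,0.02,0,0,0],[1,0,0,0.01,0,0,0],[1,0,0,0.006,0,0,0],[1,0,0,0,0,0,0]]'
python3 - <<'E'
from h import *
p,R=T_of(); print(p,telemetry.observe()["contact_force"])
# in cabinet coords
c=Ro.from_euler("z",-POSE[2]).apply(p-[POSE[0],POSE[1],0]); print("cab",c.round(4))
d=imaging.snapshot("side"); crop(d,(150,60,350,240),4,"hook_v.png")
plan(cabw([.024,.073,.088],POSE)[0],toolR(POSE[2]))
E
```

```text
time: 3.05
tool_pos: [0.5787, 0.0927, 0.0932]
ee_rot: [-0.04, 0.999, -0.001, 0.005]
contact_force: [-0.6, -0.1, -0.3]
opening: 0.0003
[0.57873244 0.09271878 0.09316077] [-0.5538906  -0.07407169 -0.26477541]
cab [0.0315 0.0606 0.0932]
now [0.5791 0.0929 0.0935] rel [0.008  0.0122 0.0055] [-0.0014  0.01   -0.0123] min rows 0.25
[0.008, 0.0122, 0.0055, -0.0014, 0.01, -0.0123]
```

View pics/hook_v.png

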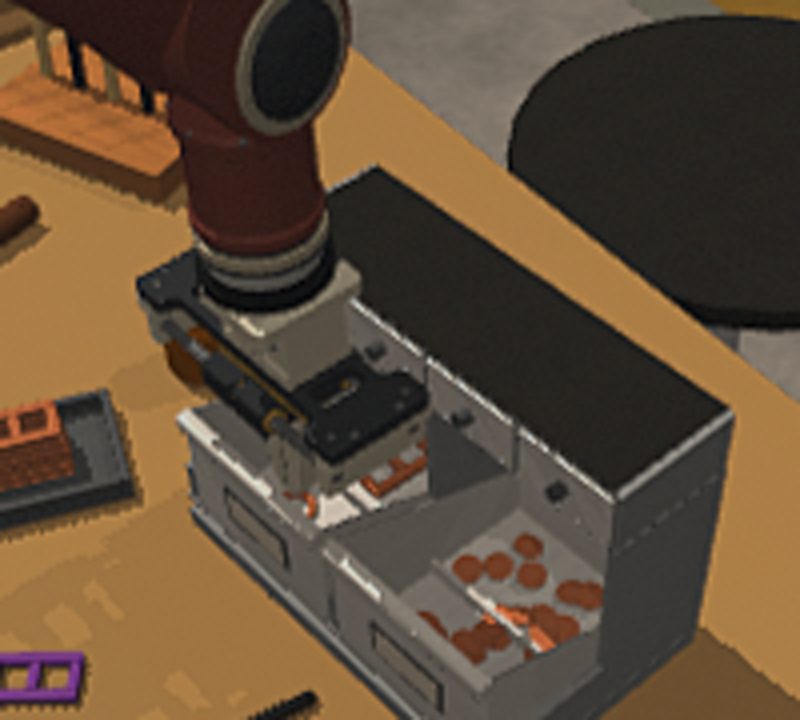

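```bash
python3 -m creep '[[1,0.008,0.010,0.002,0,0.01,-0.012],[1,0.008,0,0,0,0,0],[1,0.01,0,0,0,0,0],[1,0.01,0,0,0,0,0],[1,0.01,0,0.001,0,0,0],[1,0.01,0,0.002,0,0,0],[1,0.01,0,0.003,0,0,0],[1,0.01,0,0.003,0,0,0]]'
cat >> h.py <<'E'
def incab(p): return Ro.from_euler("z",-POSE[2]).apply(np.array(p)-[POSE[0],POSE[1],0])
E
python3 - <<'E'
from h import *
p,R=T_of(); print(incab(p).round(4),telemetry.observe()["contact_force"].round(1))
E
```

```text
time: 4.1
tool_pos: [0.5496, 0.1027, 0.0957]
ee_rot: [-0.047, 0.997, 0.006, 0.058]
contact_force: [8.9, 0.0, 2.4]
opening: 0.0007
[0.0034 0.0732 0.0957] [8.9 0.  2.4]
```

Run:
```python
from h import *
p,R=T_of(); print(R.as_matrix().round(3)); plan(cabw([-.037,.073,.078],POSE)[0],toolR(POSE[2]))
```

```text
[[-0.989 -0.094  0.115]
 [-0.092  0.996  0.018]
 [-0.116  0.008 -0.993]]
now [0.5496 0.1027 0.0957] rel [ 0.0422 -0.0002  0.0129] [0.0076 0.1162 0.0012] min rows 0.71
[0.0422, -0.0002, 0.0129, 0.0076, 0.1162, 0.0012]
```

```bash
python3 -m creep '[[1,0.013,0,0.002,0,0.03,0],[1,0.013,0,0.002,0,0.03,0],[1,0.013,0,0.003,0,0.03,0],[1,0.013,0,0.003,0,0.03,0],[1,0.013,0,0.003,0,0.03,0],[1,0.013,0,0.004,0,0.03,0],[1,0.013,0,0.004,0,0.03,0],[1,0.012,0,0.004,0,0.03,0]]'
python3 - <<'E'
from h import *
p,R=T_of(); print(incab(p).round(4),telemetry.observe()["contact_force"].round(1)); plan(cabw([-.037,.073,.078],POSE)[0],toolR(POSE[2]))
d=imaging.snapshot("side"); crop(d,(150,60,350,240),4,"hook_v2.png")
E
```

```text
time: 5.1
tool_pos: [0.5202, 0.1, 0.0865]
ee_rot: [-0.045, 0.999, 0.011, 0.02]
contact_force: [10.4, -0.8, -0.0]
opening: 0.0006
[-0.0261  0.0732  0.0865] [10.4 -0.8 -0. ]
now [0.5202 0.1    0.0865] rel [ 0.0112 -0.0004  0.008 ] [ 0.0194  0.0403 -0.0027] min rows 0.25
[0.0112, -0.0004, 0.008, 0.0194, 0.0403, -0.0027]
```

View pics/hook_v2.png

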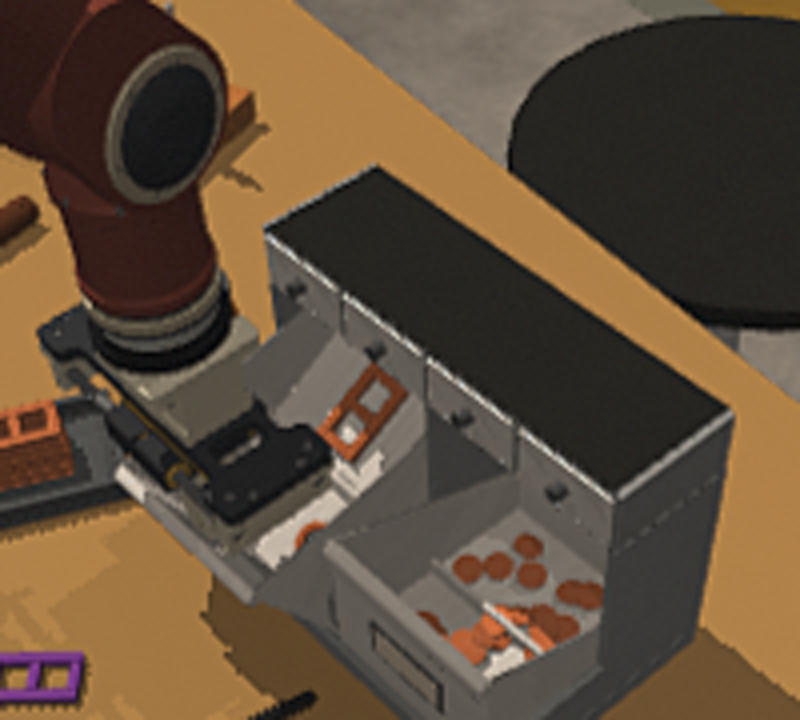

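```bash
python3 -m creep '[[1,0.013,0,0.004,0,0.02,0],[1,0.013,0,0.004,0,0.02,0],[1,0.013,0,0.004,0,0.02,0],[1,0.013,0,0.004,0,0.02,0],[1,0.013,0,0.004,0,0.02,0],[1,0.012,0,0.004,0,0.02,0],[1,0.012,0,0.004,0,0.02,0],[1,0.012,0,0.003,0,0.02,0]]'
python3 - <<'E'
from h import *
p,R=T_of(); print(incab(p).round(4),telemetry.observe()["contact_force"].round(1),R.as_matrix()[:,2].round(3))
E
```

```text
time: 6.15
tool_pos: [0.5114, 0.0995, 0.083]
ee_rot: [-0.041, 0.998, 0.019, 0.042]
contact_force: [11.3, -0.3, -0.8]
opening: 0.0007
[-0.0349  0.0735  0.083 ] [11.3 -0.3 -0.8] [ 0.083  0.041 -0.996]
```

```bash
python3 -m creep '[[1,0.016,0,0.004,0,0.03,0],[1,0.016,0,0.004,0,0.03,0],[1,0.016,0,0.004,0,0.03,0],[1,0.016,0,0.003,0,0.03,0],[1,0.016,0,0.003,0,0.03,0],[1,0.016,0,0.003,0,0.03,0],[1,0.016,0,0.003,0,0.03,0],[1,0.016,0,0.003,0,0.03,0]]'
python3 - <<'E'
from h import *
p,R=T_of(); print(incab(p).round(4),telemetry.observe()["contact_force"].round(1),R.as_matrix()[:,2].round(3))
E
```

```text
time: 7.15
tool_pos: [0.5091, 0.1003, 0.0857]
ee_rot: [-0.036, 0.997, 0.03, 0.058]
contact_force: [15.9, -1.7, 0.2]
opening: 0.0005
[-0.0372  0.0746  0.0857] [15.9 -1.7  0.2] [ 0.114  0.064 -0.991]
```

```bash
python3 -m creep '[[1,-0.006,0,-0.01,0,0,0],[1,-0.003,0,-0.03,0,0,0],[1,0,0,-0.04,0,0.03,0],[1,0,0,-0.04,0,0.03,0],[1,0,0,-0.03,0,0.02,0],[1,0.02,0,0,0,0,0],[1,0,0,0,0,0,0],[0.3,0,0,0,0,0,0]]'
python3 - <<'E'
from h import *
import pickle
p,R=T_of(); print(incab(p).round(4),telemetry.observe()["contact_force"].round(1),R.as_matrix()[:,2].round(3))
D={}
for n in("scene","side","wrist"):
    D[n]=imaging.snapshot(n)
pickle.dump(D,open("d1.pkl","wb"))
cv2.imwrite("pics/wrist1.png",D["wrist"]["color"][:,:,::-1])
crop(D["side"],(150,60,350,240),4,"t_v.png"); crop(D["scene"],(190,170,320,300),5,"t_s.png")
for n in("scene","side"):
  for k in finder.silhouettes(n,"buckle")[:4]: print(n,round(k["p"],2),np.round(k["bbox"]))
E
```

```text
time: 8.15
tool_pos: [0.478, 0.0894, 0.2429]
ee_rot: [-0.038, 0.999, 0.028, 0.015]
contact_force: [-0.2, -0.3, -0.9]
opening: 0.0068
[-0.0692  0.0666  0.2429] [-0.2 -0.3 -0.9] [ 0.028  0.056 -0.998]
scene 0.83 [177. 303. 207. 324.]
scene 0.72 [167. 259. 181. 277.]
scene 0.55 [319. 246. 347. 268.]
scene 0.38 [242. 201. 307. 269.]
side 0.6 [145. 225. 169. 236.]
side 0.55 [222. 152. 250. 177.]
```

View pics/t_v.png

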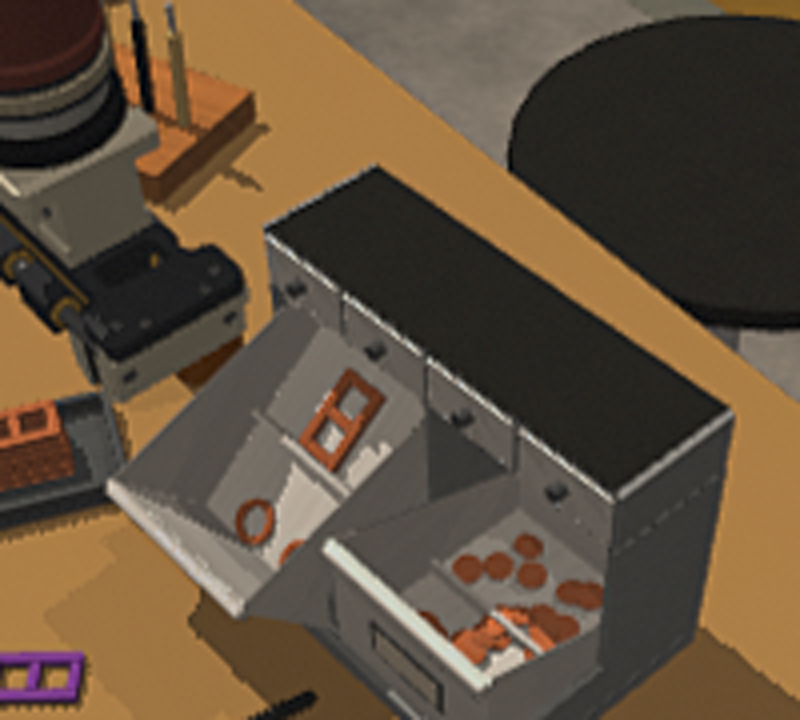

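View pics/t_s.png

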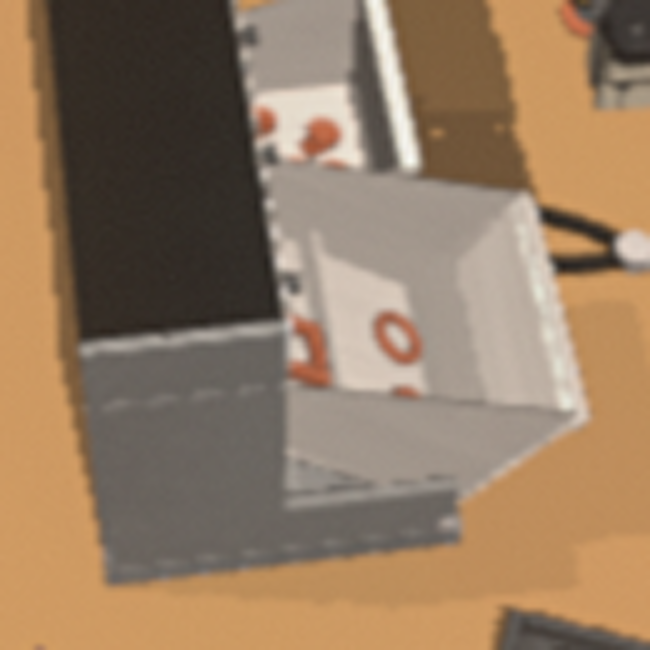

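View pics/wrist1.png

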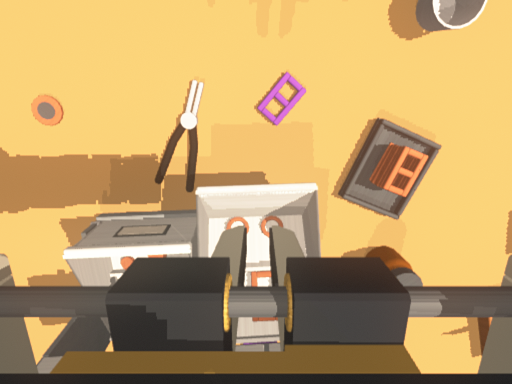

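Run:
```python
from h import *
import pickle
from scipy.optimize import least_squares
D=pickle.load(open("d1.pkl","rb")); V=D["side"];S=D["scene"];W=D["wrist"]
obsV=lambda p:(np.array(p)+.5)/4-.5+[150,60]
obsS=lambda p:(np.array(p)+.5)/5-.5+[190,170]
for th in(.6,.65,.7):
    P=binw(np.array([[-6,69,95],[-6,-69,95],[4,69,95],[4,-69,95]])/1000,POSE,th)
    print(th,"V",((proj(V,P)-[150,60]+.5)*4).round(0).tolist(),"S",((proj(S,P)-[190,170]+.5)*5).round(0).tolist(),"W",proj(W,P).round(0).tolist())
# buckle fit on plane th
C=obsV([(350,370),(385,395),(335,470),(300,440)])
for th in (.65,.7):
    n=binw([[0,0,.011],[1,0,.011],[0,1,.011]],POSE,th); o=n[0];ex=n[1]-o;ey=n[2]-o;ez=np.cross(ex,ey)
    for c in C:
        r=V["R"].T@np.linalg.solve(V["mtx"],[c[0],c[1],1]); cam=-V["R"].T@V["t"]
        X=cam+r*((o-cam)@ez)/(r@ez); print(th,round((X-o)@ex*1000,1),round((X-o)@ey*1000,1))
```

```text
0.6 V [[107.0, 481.0], [239.0, 612.0], [116.0, 468.0], [249.0, 598.0]] S [[589.0, 415.0], [532.0, 189.0], [573.0, 411.0], [518.0, 184.0]] W [[318.0, 185.0], [195.0, 189.0], [319.0, 194.0], [195.0, 198.0]]
0.65 V [[103.0, 487.0], [234.0, 618.0], [112.0, 474.0], [244.0, 604.0]] S [[595.0, 418.0], [539.0, 192.0], [581.0, 413.0], [525.0, 186.0]] W [[318.0, 181.0], [195.0, 185.0], [319.0, 190.0], [195.0, 194.0]]
0.7 V [[99.0, 493.0], [230.0, 625.0], [107.0, 480.0], [239.0, 611.0]] S [[602.0, 421.0], [545.0, 195.0], [588.0, 415.0], [531.0, 189.0]] W [[317.0, 178.0], [195.0, 181.0], [318.0, 186.0], [195.0, 190.0]]
0.65 140.1 26.0
0.65 141.8 -7.5
0.65 84.0 -9.7
0.65 83.8 26.4
0.7 141.6 20.9
0.7 143.3 -12.4
0.7 85.5 -12.6
0.7 85.2 23.3
```

```bash
python3 - <<'E'
from h import *
import pickle
D=pickle.load(open("d1.pkl","rb")); V=D["side"];S=D["scene"];W=D["wrist"]
cab=boxp(0,85,-152,152,0,58); 
for n,d,bx,f in(("S",S,(225,190,325,290),8),("V",V,(160,140,260,240),8),("W",W,(180,170,335,290),5)):
    l,t,r,b=bx
    for th in(.62,.70):
        im=cv2.resize(d["color"][t:b,l:r],None,fx=f,fy=f,interpolation=cv2.INTER_CUBIC)[:,:,::-1].copy()
        def line(P,col):
            q=((proj(d,P)-[l,t]+.5)*f-.5).astype(np.int32); cv2.polylines(im,[q],False,col,1)
        for y in(-69,69): line(binw(np.array([[-6,y,83],[-6,y,95],[4,y,95],[160,y,40],[160,y,0],[0,y,0],[0,y,83]])/1000,POSE,th),(0,255,0))
        for q in((-6,95),(4,95)): line(binw(np.array([[q[0],-69,q[1]],[q[0],69,q[1]]])/1000,POSE,th),(0,255,0))
        for q in((76,15),(80,15)): line(binw(np.array([[q[0],-66,q[1]],[q[0],66,q[1]]])/1000,POSE,th),(255,0,0))
        line(cabw(np.array([[180,152,0],[0,152,0],[0,-152,0],[0,-152,50]])/1000,POSE),(255,0,255))
        line(cabw(np.array([[180,152,211],[85,152,211],[85,-152,211]])/1000,POSE),(255,0,255))
        cv2.imwrite(f"pics/th_{n}_{int(th*100)}.png",im)
E
python3 -c "
import cv2,numpy as np
for n in 'SV':
  a=cv2.imread(f'pics/th_{n}_62.png');b=cv2.imread(f'pics/th_{n}_70.png');c=np.hstack([a,b]);cv2.imwrite(f'pics/thc_{n}.png',cv2.resize(c,(800,400),interpolation=cv2.INTER_AREA))"
```

```text
(no output)
```

View pics/th_S_62.png

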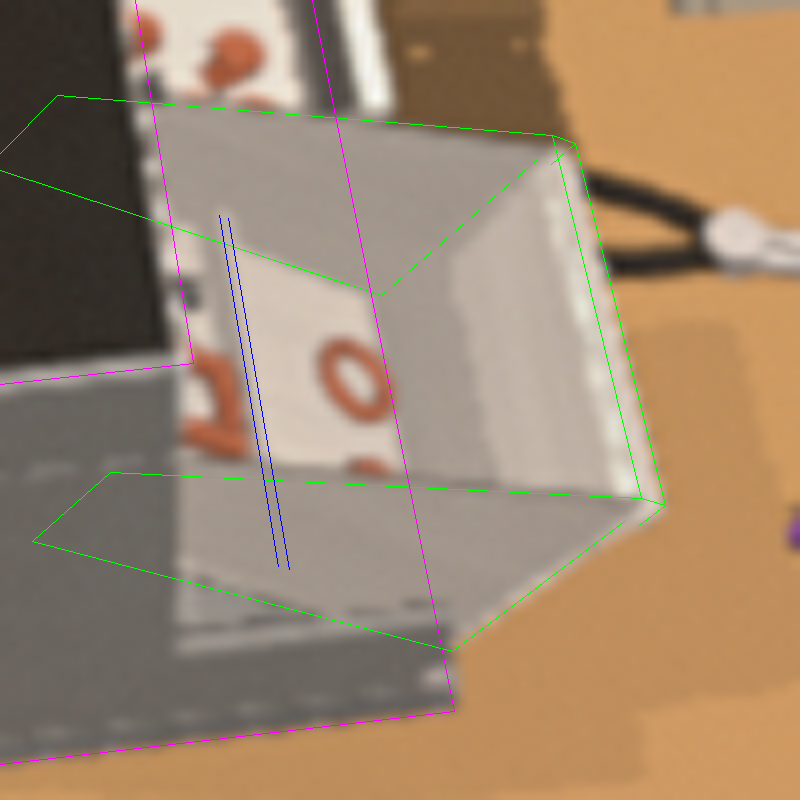

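View pics/th_S_70.png

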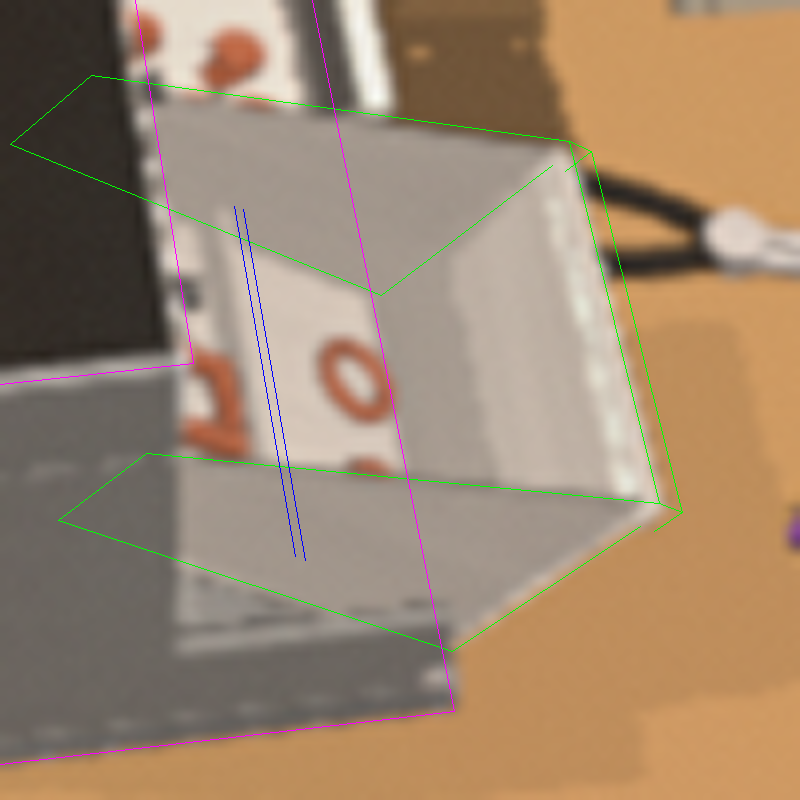

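View pics/th_V_70.png

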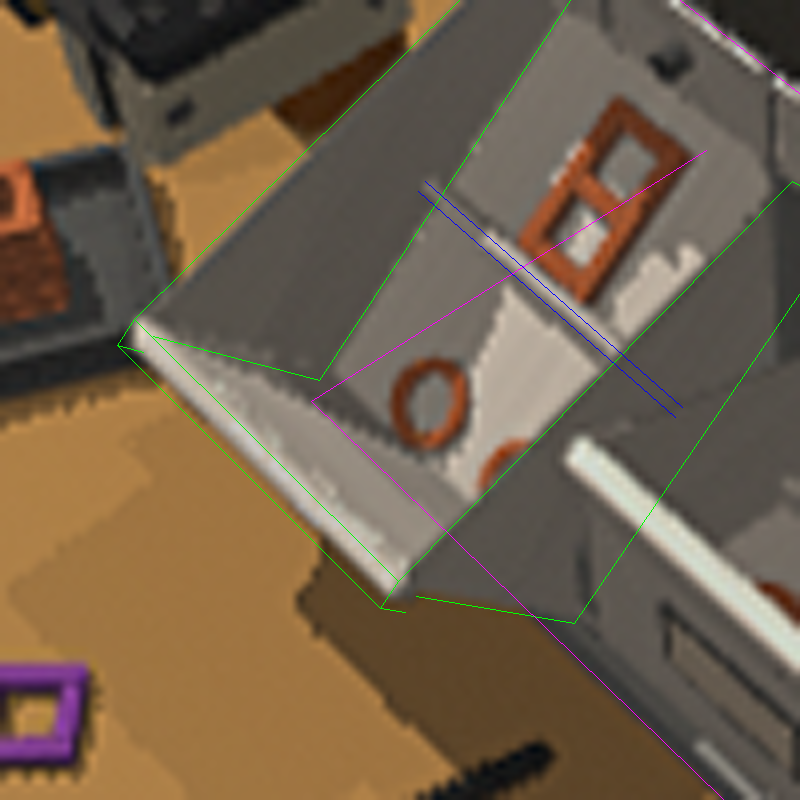

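View pics/th_W_62.png

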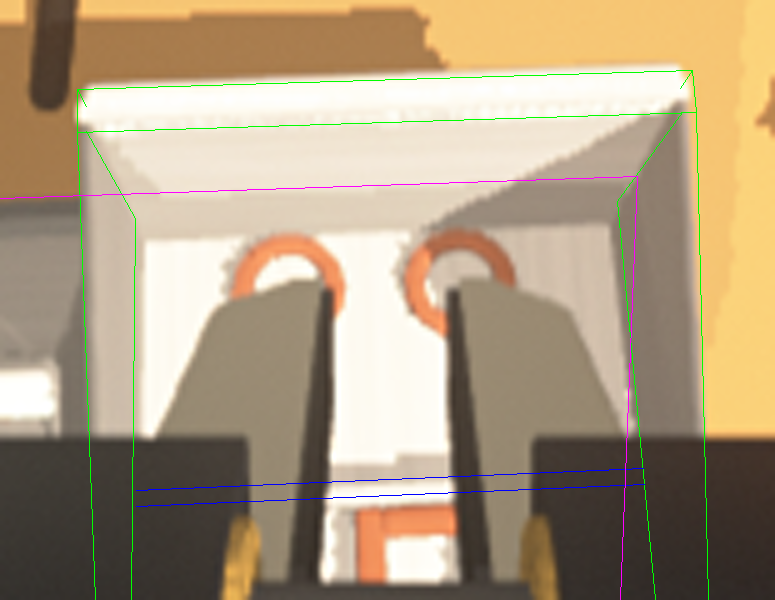

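Run:
```python
from h import *
import pickle
from scipy.optimize import least_squares
D=pickle.load(open("d1.pkl","rb")); V=D["side"];S=D["scene"];W=D["wrist"]
def sc(P,l,t,f): return (np.array(P,float)+.5)/f-.5+[l,t]
obs=[(S,sc((182,352),225,190,8),"c",(85,152,211)),(S,sc((455,708),225,190,8),"c",(0,152,0)),
(S,sc((665,503),225,190,8),"b",(-6,69,95)),(S,sc((577,148),225,190,8),"b",(-6,-69,95)),
(V,sc((390,595),160,140,8),"b",(-6,-69,95)),(V,sc((128,332),160,140,8),"b",(-6,69,95)),
(W,sc((80,90),180,170,5),"b",(-6,-69,95)),(W,sc((690,68),180,170,5),"b",(-6,69,95)),
(V,sc((340*4,330*4),0,0,4)*0+[333.5,163],"c",(85,-152,211))]
obs=obs[:8]
def res(p):
    pose=np.array([p[0],p[1],p[2]]); o=[]
    for d,c,k,P in obs:
        P=np.array(P)/1000; X=cabw(P,pose) if k=="c" else binw(P,pose,p[3])
        o.append(proj(d,X)[0]-c)
    o.append(np.array([(p[0]-.553)/.003,(p[1]-.0295)/.003])); o.append(np.array([(p[2]-.0925)/.01,(p[3]-.69)/.05]))
    return np.concatenate(o)
r=least_squares(res,[*POSE,.7]); print(r.x.round(4),r.fun.round(1))
p=r.x
C=sc([(618,95),(692,150),(583,303),(518,242)],160,140,8)
n=binw([[0,0,.011],[1,0,.011],[0,1,.011]],p[:3],p[3]); o=n[0];ex=n[1]-o;ey=n[2]-o;ez=np.cross(ex,ey)
for c in C:
    q=V["R"].T@np.linalg.solve(V["mtx"],[c[0],c[1],1]); cam=-V["R"].T@V["t"]
    X=cam+q*((o-cam)@ez)/(q@ez); print(round((X-o)@ex*1000,1),round((X-o)@ey*1000,1),X.round(4))
```

```text
[0.5543 0.0292 0.0899 0.6434] [ 0.7  1.3 -0.7  0.3  0.1  0.5 -0.1 -0.3  0.4 -0.3  0.4 -0.3 -0.5 -0.8
 -0.2  0.1  0.4 -0.1 -0.3 -0.9]
139.5 30.2 [0.6496 0.1413 0.1125]
140.9 -5.9 [0.6539 0.1055 0.1133]
80.4 -6.3 [0.6058 0.1007 0.077 ]
81.4 28.5 [0.6034 0.1355 0.0776]
```

```bash
sed -i 's/^POSE=.*/POSE=np.array([.5543,.0292,.0899])/' h.py
python3 - <<'E'
from h import *
plan(cabw([-.022,.073,.12],POSE)[0],toolR(POSE[2]))
E
```

```text
now [0.4782 0.0895 0.2424] rel [-0.0445  0.0002  0.1241] [ 0.0538  0.0315 -0.0136] min rows 2.11
[-0.0148, 0.0001, 0.0414, 0.0179, 0.0105, -0.0045]
[-0.0153, 0.0007, 0.0412, 0.0179, 0.0105, -0.0045]
[-0.0157, 0.0014, 0.041, 0.0179, 0.0105, -0.0045]
```

```bash
python3 -m creep '[[1,-0.022,0,0.03,0.018,0.01,-0.004],[1,-0.02,0,0.04,0.018,0.01,-0.004],[1,-0.005,0,0.04,0.018,0.01,-0.004],[1,0,0,0.025,0,0,0],[1,0,0,0.01,0,0,0],[1,0,0,0.004,0,0,0],[1,0,0,0,0,0,0],[1,0,0,0,0,0,0]]'
python3 - <<'E'
from h import *
p,R=T_of(); print(incab(p).round(4),telemetry.observe()["contact_force"].round(1),R.as_matrix()[:,2].round(3))
E
```

```text
time: 9.4
tool_pos: [0.533, 0.0975, 0.0916]
ee_rot: [-0.044, 0.999, -0.001, 0.004]
contact_force: [-0.6, -0.1, 0.2]
opening: 0.0005
[-0.0151  0.0699  0.0916] [-0.6 -0.1  0.2] [ 0.007 -0.001 -1.   ]
```

```bash
python3 -m creep '[[1,0.01,0.001,0,0,0,0],[1,0.01,0.001,0,0,0.01,0],[1,0.013,0,0.002,0,0.03,0],[1,0.016,0,0.005,0,0.04,0],[1,0.018,0,0.006,0,0.05,0],[1,0.020,0,0.007,0,0.05,0],[1,0.022,0,0.008,0,0.06,0],[1,0.022,0,0.008,0,0.06,0]]'
python3 - <<'E'
from h import *
p,R=T_of(); print(incab(p).round(4),telemetry.observe()["contact_force"].round(1),R.as_matrix()[:,2].round(3))
E
python3 -m creep '[[1,0.022,0,0.008,0,0.06,0],[1,0.022,0,0.008,0,0.06,0],[1,0.022,0,0.008,0,0.06,0],[1,0.022,0,0.008,0,0.06,0],[1,0.022,0,0.008,0,0.06,0],[1,0.022,0,0.008,0,0.06,0],[1,0.022,0,0.008,0,0.06,0],[1,0.022,0,0.008,0,0.06,0]]'
python3 - <<'E'
from h import *
p,R=T_of(); print(incab(p).round(4),telemetry.observe()["contact_force"].round(1),R.as_matrix()[:,2].round(3))
E
```

```text
time: 10.4
tool_pos: [0.5027, 0.0973, 0.0912]
ee_rot: [-0.039, 0.999, 0.007, -0.032]
contact_force: [21.9, -1.3, 12.7]
opening: 0.0005
[-0.0453  0.0725  0.0912] [21.9 -1.3 12.7] [-0.065  0.012 -0.998]
time: 11.4
tool_pos: [0.5025, 0.0972, 0.0908]
ee_rot: [-0.031, 0.997, 0.02, -0.073]
contact_force: [24.5, -0.9, 5.2]
opening: 0.0004
[-0.0455  0.0724  0.0908] [24.5 -0.9  5.2] [-0.148  0.035 -0.988]
```

```bash
python3 -m creep '[[1,-0.02,0,-0.012,0,-0.03,0],[1,-0.004,0,-0.04,0,-0.03,0],[1,0,0,-0.05,0,-0.05,0],[1,0,0,-0.03,0,-0.03,0],[0.6,0,0,0,0,0,0],[0.45,0,0,0,0,0,0],[0.45,0,0,0,0,0,0],[0.45,0,0,0,0,0,0]]'
python3 - <<'E'
from h import *
import pickle
p,R=T_of(); print(incab(p).round(4),telemetry.observe()["contact_force"].round(1),R.as_matrix()[:,2].round(3))
plan(binw([.100,.011,.115],POSE,.68)[0],toolR(POSE[2],.68))
D={}
for n in("scene","side"):
    D[n]=imaging.snapshot(n)
pickle.dump(D,open("d2.pkl","wb"))
crop(D["side"],(160,140,260,240),8,"t2_v.png"); crop(D["scene"],(225,190,325,290),8,"t2_s.png")
E
```

```text
time: 12.4
tool_pos: [0.5382, 0.0927, 0.2203]
ee_rot: [-0.029, 0.999, 0.022, -0.004]
contact_force: [-0.6, -0.1, 0.3]
opening: 0.0356
[-0.0104  0.0647  0.2203] [-0.6 -0.1  0.3] [-0.009  0.043 -0.999]
now [0.5382 0.0927 0.2203] rel [-0.0155  0.0177  0.0488] [ 0.0314 -0.686  -0.0457] min rows 3.82
[-0.0039, 0.0044, 0.0122, 0.0078, -0.1715, -0.0114]
[-0.0018, 0.0045, 0.0126, 0.0078, -0.1715, -0.0114]
[0.0003, 0.0046, 0.0127, 0.0078, -0.1715, -0.0114]
[0.0024, 0.0047, 0.0125, 0.0078, -0.1715, -0.0114]
```

View pics/t2_v.png

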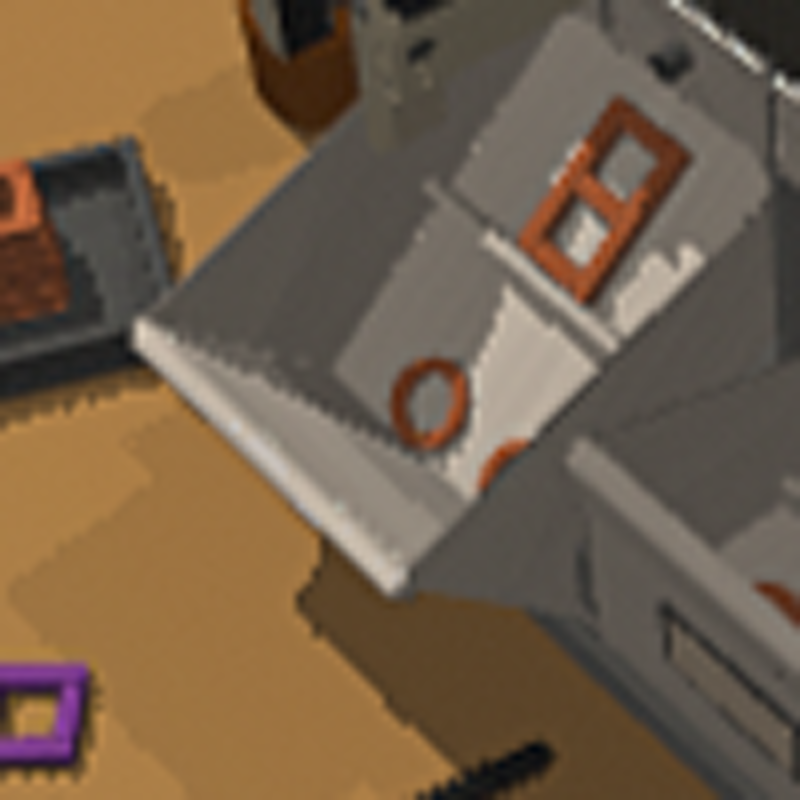

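View pics/t2_s.png

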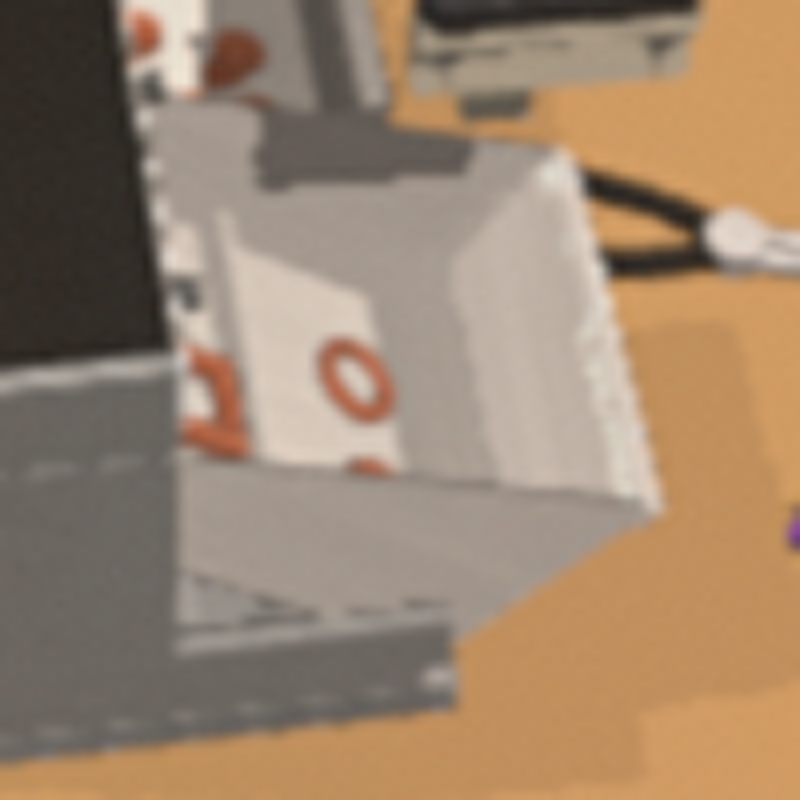

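```bash
cat > fit2.py <<'E'
from h import *
import pickle
from scipy.optimize import least_squares
D=pickle.load(open("d1.pkl","rb")); V=D["side"];S=D["scene"];W=D["wrist"]
def sc(P,l,t,f): return (np.array(P,float)+.5)/f-.5+[l,t]
obs=[(S,sc((665,503),225,190,8),"b",(-6,69,95)),(S,sc((577,148),225,190,8),"b",(-6,-69,95)),
(V,sc((390,595),160,140,8),"b",(-6,-69,95)),(V,sc((128,332),160,140,8),"b",(-6,69,95)),
(W,sc((80,90),180,170,5),"b",(-6,-69,95)),(W,sc((690,68),180,170,5),"b",(-6,69,95))]
C=sc([(618,95),(692,150),(583,303),(518,242)],160,140,8)
for c,P in zip(C,[(140,29,11),(140,-7,11),(80,-7,11),(80,29,11)]): obs.append((V,c,"k",P))
for th in(.643,.67,.70):
    def res(p,full=0):
        pose=np.array([p[0],p[1],p[2]]); o=[]
        for d,c,k,P in obs:
            P=np.array(P,float)
            if k=="k":
                L=np.array([P[0]-110,P[1]-11]); a=p[4]; P=np.array([110+p[5]*1000+L[0]*np.cos(a)-L[1]*np.sin(a),11+p[3]*1000+L[0]*np.sin(a)+L[1]*np.cos(a),11])
            o.append(proj(d,binw(P/1000,pose,th))[0]-c)
        return np.concatenate(o)
    r=least_squares(res,[*POSE,0,0,0],x_scale=[.01,.01,.05,.01,.05,.01]); p=r.x
    print(th,r.cost.round(2),p.round(4),r.fun.round(1)); print(binw([.11+p[5],.011+p[3],.003],p[:3],th),"yaw",p[2]+p[4])
E
python3 fit2.py
```

```text
0.643 0.93 [ 5.547e-01  2.980e-02  9.520e-02 -4.000e-04  9.100e-03  5.000e-04] [ 0.2  0.6 -0.2 -0.2  0.5 -0.5  0.2 -0.3 -0.3 -0.4  0.1 -0.1  0.2 -0.2
 -0.   0.1  0.2 -0.  -0.4  0.2]
[[0.63296255 0.12126794 0.08866081]] yaw 0.10430593677324966
0.67 1.42 [ 0.5569  0.0301  0.0955 -0.0016 -0.0035 -0.0008] [-0.   1.  -0.4  0.2  0.7 -0.2  0.5  0.   0.1 -0.6 -0.3 -0.2  0.2 -0.3
 -0.1  0.1  0.2  0.1 -0.3  0.1]
[[0.63244383 0.12010598 0.09017301]] yaw 0.09203838222475663
0.7 3.27 [ 0.5594  0.0304  0.0959 -0.0029 -0.0174 -0.0021] [-0.2  1.5 -0.7  0.7  1.   0.2  0.7  0.5  0.4 -0.7 -0.6 -0.4  0.1 -0.4
 -0.2  0.2  0.3  0.2 -0.2  0.1]
[[0.63188997 0.11885856 0.09180542]] yaw 0.07849299446086837
```

Run:
```python
from h import *
R=toolR(.09,.68); z=R.as_matrix()[:,2]; B=np.array([.6324,.120,.090])
print(B-z*.09); plan(B-z*.09,R)
```

```text
[0.57603767 0.11491365 0.15998154]
now [0.5383 0.0927 0.2206] rel [-0.0394  0.0173  0.0611] [ 0.0314 -0.6855 -0.0459] min rows 3.82
[-0.0098, 0.0043, 0.0153, 0.0079, -0.1714, -0.0115]
[-0.0071, 0.0043, 0.0167, 0.0079, -0.1714, -0.0115]
[-0.0042, 0.0044, 0.0177, 0.0079, -0.1714, -0.0115]
[-0.0012, 0.0045, 0.0181, 0.0079, -0.1714, -0.0115]
```

```bash
python3 -m creep '[[0.45,-0.01,0.004,0.008,0.008,-0.13,-0.012],[0.45,-0.008,0.004,0.012,0.008,-0.13,-0.012],[0.45,-0.006,0.004,0.014,0.008,-0.13,-0.012],[0.45,-0.004,0.004,0.014,0.008,-0.13,-0.01],[0.45,-0.003,0.002,0.01,0,-0.12,0],[0.45,0,0,0,0,-0.03,0],[0.45,0,0,0,0,0,0],[0.45,0,0,0,0,0,0]]'
python3 - <<'E'
from h import *
import pickle
R=toolR(.09,.68); z=R.as_matrix()[:,2]; B=np.array([.6324,.120,.090])
plan(B-z*.09,R)
W=imaging.snapshot("wrist"); pickle.dump(W,open("w3.pkl","wb"))
cv2.imwrite("pics/w3.png",cv2.resize(W["color"][:,:,::-1],(768,576),interpolation=cv2.INTER_CUBIC))
V=imaging.snapshot("side"); crop(V,(160,80,300,220),4,"v3.png")
for k in finder.silhouettes("wrist","buckle")[:4]: print(round(k["p"],2),np.round(k["bbox"]))
E
```

```text
time: 13.5
tool_pos: [0.5837, 0.1142, 0.1846]
ee_rot: [-0.045, 0.957, 0.008, 0.286]
contact_force: [0.6, 0.3, 0.4]
opening: 0.0512
now [0.5837 0.1142 0.1846] rel [0.0198 0.0017 0.0164] [-0.0088 -0.1004  0.0062] min rows 0.56
[0.0198, 0.0017, 0.0164, -0.0088, -0.1004, 0.0062]
0.96 [338. 188. 365. 219.]
0.61 [129.   2. 362. 254.]
```

View pics/w3.png

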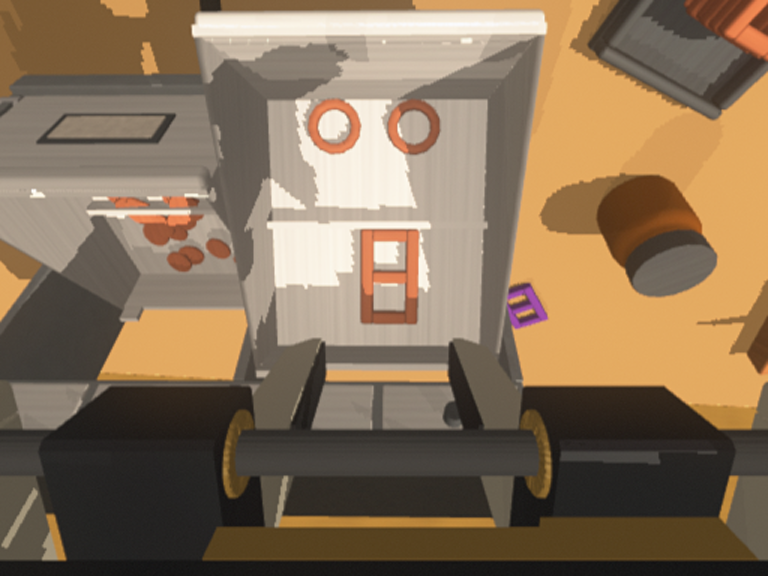

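View pics/v3.png

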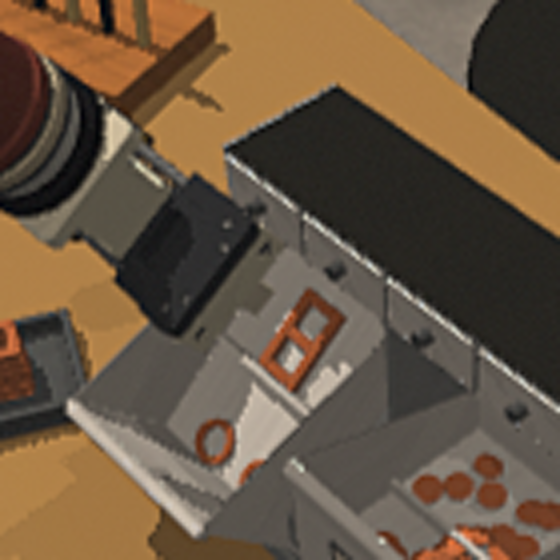

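```bash
cat > fit3.py <<'E'
from h import *
import pickle
from scipy.optimize import least_squares
exec(open("fit2.py").read().split("for th in")[0].replace("from h import *",""))
W3=pickle.load(open("w3.pkl","rb"))
w=lambda x,y:(np.array([x,y],float)+.5)/1.5-.5
obs=[o for o in obs if o[0] is not W]
for px,P in [((200,14),(-6,-69,95)),((544,14),(-6,69,95)),((267,100),(4,-66,3)),((487,99),(4,66,3)),((277,345),(156,-66,3)),((483,345),(156,66,3))]: obs.append((W3,w(*px),"b",P))
for px,P in [((361,230),(80,-7,11)),((418,230),(80,29,11)),((417,324),(140,29,11)),((362,323),(140,-7,11))]: obs.append((W3,w(*px),"k",P))
def mk(only):
    O=[o for o in obs if only is None or o[0] is only]
    def res(p):
        o=[]
        for d,c,k,P in O:
            P=np.array(P,float)
            if k=="k":
                L=np.array([P[0]-110,P[1]-11]); a=p[5]; P=np.array([110+p[6]*1000+L[0]*np.cos(a)-L[1]*np.sin(a),11+p[4]*1000+L[0]*np.sin(a)+L[1]*np.cos(a),11])
            o.append(proj(d,binw(P/1000,p[:3],p[3]))[0]-c)
        return np.concatenate(o)
    return res
for nm,o in(("wrist",W3),("all",None)):
    r=least_squares(mk(o),[*POSE,.68,0,0,0],x_scale=[.01,.01,.05,.05,.01,.05,.01]); p=r.x
    print(nm,r.cost.round(2),p.round(4)); print(r.fun.round(1).tolist()); print(binw([.11+p[6],.011+p[4],.003],p[:3],p[3]),"yaw",p[2],p[5])
    np.save("p_"+nm,p)
E
python3 fit3.py
```

```text
wrist 27.03 [ 5.586e-01  3.090e-02  9.660e-02  6.844e-01 -4.000e-03  4.000e-04
 -6.000e-04]
[-4.4, 0.6, 3.6, -0.6, 1.1, 1.4, 1.1, 1.7, 1.5, 0.1, -2.8, 0.8, -0.5, -0.6, 0.7, -0.5, 0.5, 0.3, -0.6, 0.8]
[[0.63342082 0.11853155 0.09149803]] yaw 0.09660592913222651 0.0004332401557170718
all 30.01 [ 5.586e-01  3.090e-02  9.660e-02  6.846e-01 -3.900e-03 -5.000e-04
 -7.000e-04]
[-0.2, 1.4, -0.7, 0.6, 0.9, -0.2, 0.6, 0.1, 0.6, -0.5, 0.3, -0.1, 0.9, 0.0, 0.3, 0.1, -4.5, 0.3, 3.6, -0.8, 1.1, 1.3, 1.1, 1.6, 1.5, 0.0, -2.8, 0.8, -0.4, -0.7, 0.8, -0.7, 0.5, 0.2, -0.5, 0.7]
[[0.63324345 0.11860647 0.09147583]] yaw 0.09662889921252775 -0.0005485803712550245
```

Run:
```python
from h import *
R=toolR(.096,.69); z=R.as_matrix()[:,2]; B=np.array([.6333,.1186,.0915])
plan(B-z*.03,R)
```

```text
now [0.5838 0.1139 0.1847] rel [0.0127 0.0009 0.0754] [-0.0125 -0.1102  0.0005] min rows 1.26
[0.0064, 0.0004, 0.0377, -0.0062, -0.0551, 0.0003]
[0.0084, 0.0002, 0.0373, -0.0062, -0.0551, 0.0003]
```

```bash
python3 -m creep '[[0.45,0.004,0,0.01,-0.003,-0.04,0],[0.45,0.004,0,0.014,-0.003,-0.03,0],[0.45,0.003,0,0.016,-0.003,-0.02,0],[0.45,0.003,0,0.014,-0.003,-0.01,0],[0.45,0.001,0,0.01,0,0,0],[0.45,0,0,0.004,0,0,0],[0.45,0,0,0,0,0,0],[0.45,0,0,0,0,0,0]]'
python3 - <<'E'
from h import *
import pickle
R=toolR(.096,.69); z=R.as_matrix()[:,2]; B=np.array([.6333,.1186,.0915])
plan(B-z*.004,R)
W=imaging.snapshot("wrist"); pickle.dump(W,open("w4.pkl","wb"))
cv2.imwrite("pics/w4.png",cv2.resize(W["color"][:,:,::-1],(768,576),interpolation=cv2.INTER_CUBIC))
V=imaging.snapshot("side"); crop(V,(180,100,280,200),6,"v4.png")
c=proj(W,np.array([binw([.11+a*.03,.007+b*.018,.011],np.load("p_all.npy")[:3],.6846)[0] for a,b in((-1,-1),(-1,1),(1,1),(1,-1))]))
print((c*1.5).round(0))
E
```

```text
time: 14.65
tool_pos: [0.5916, 0.1081, 0.145]
ee_rot: [-0.043, 0.96, 0.0, 0.278]
contact_force: [0.2, -0.4, 0.8]
opening: 0.0511
now [0.5916 0.1081 0.145 ] rel [-0.0069  0.0081  0.0638] [-0.0266 -0.127   0.0029] min rows 1.06
[-0.0034, 0.0041, 0.0319, -0.0133, -0.0635, 0.0015]
[-0.0014, 0.0037, 0.0321, -0.0133, -0.0635, 0.0015]
[[370. 270.]
 [436. 270.]
 [434. 376.]
 [370. 376.]]
```

View pics/w4.png

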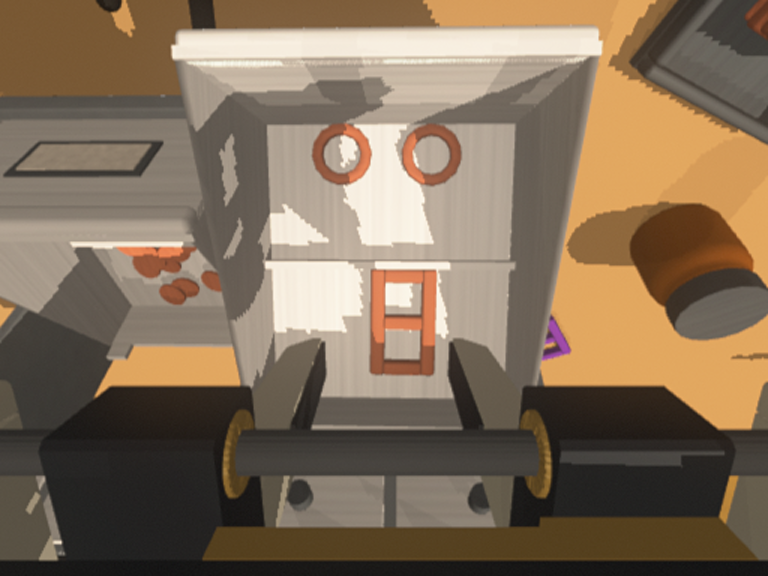

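View pics/v4.png

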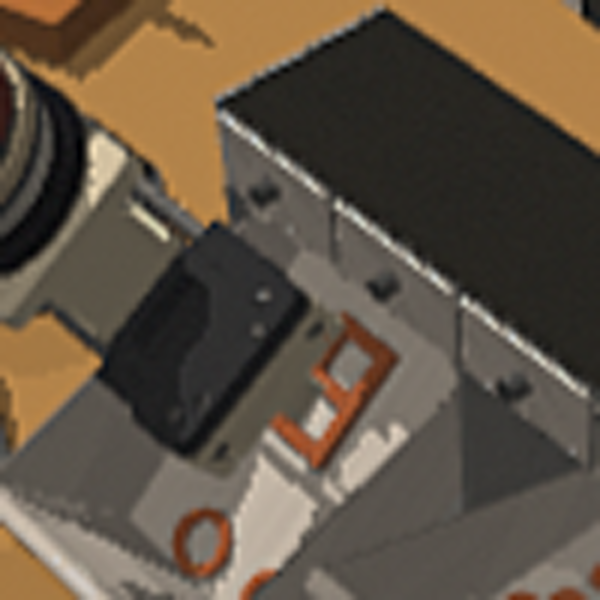

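```bash
python3 -m creep '[[0.45,-0.004,0.006,0.01,-0.025,-0.12,0.003],[0.45,-0.004,0.004,0.015,-0.01,-0.06,0],[0.45,-0.002,0.003,0.012,0,-0.03,0],[0.45,0,0.001,0.006,0,-0.015,0],[0.45,0,0,0.002,0,-0.01,0],[0.45,0,0,0,0,-0.01,0],[0.45,0,0,0,0,0,0],[0.45,0,0,0,0,0,0]]'
python3 - <<'E'
from h import *
R=toolR(.096,.69); z=R.as_matrix()[:,2]; B=np.array([.6333,.1186,.0915])
plan(B-z*.004,R)
print(telemetry.observe()["contact_force"])
E
```

```text
time: 15.75
tool_pos: [0.6223, 0.1184, 0.1119]
ee_rot: [-0.048, 0.926, 0.008, 0.375]
contact_force: [-0.1, -0.5, -0.2]
opening: 0.0514
now [0.6223 0.1184 0.1119] rel [ 0.006  -0.0005  0.0184] [-0.0164  0.0779  0.013 ] min rows 0.45
[0.006, -0.0005, 0.0184, -0.0164, 0.0779, 0.013]
[-0.13245887 -0.51908058 -0.22731127]
```

```bash
python3 -m creep '[[0.45,0.004,0,0.006,-0.015,0.06,0.01],[0.45,0.002,0,0.005,0,0.012,0],[0.45,0.001,0,0.003,0,0,0],[0.45,0,0,0.002,0,0,0],[0.45,0,0,0,0,0,0],[0.45,0,0,0,0,0,0],[0.45,0,0,0,0,0,0],[0.45,0,0,0,0,0,0]]'
python3 - <<'E'
from h import *
R=toolR(.096,.69); z=R.as_matrix()[:,2]; B=np.array([.6333,.1186,.0915])
plan(B-z*.004,R)
print(telemetry.observe()["contact_force"])
E
```

```text
time: 16.75
tool_pos: [0.6267, 0.1194, 0.0946]
ee_rot: [-0.047, 0.939, 0.015, 0.34]
contact_force: [0.4, -1.2, 0.4]
opening: 0.0509
now [0.6267 0.1194 0.0946] rel [-0.003  -0.0014  0.0026] [-0.0005  0.0043  0.0048] min rows 0.07
[-0.003, -0.0014, 0.0026, -0.0005, 0.0043, 0.0048]
[ 0.37158277 -1.17305486  0.4372746 ]
```

```bash
python3 -m creep '[[0.45,-0.003,-0.001,0.003,0,0,0],[0.45,0,0,0.001,0,0,0],[0.45,0,0,0,0,0,0],[0.45,0,0,0,0,0,0],[0.45,0,0,0,0,0,0],[0.45,0,0,0,0,0,0],[0.45,0,0,0,0,0,0],[0.45,0,0,0,0,0,0]]'
python3 - <<'E'
from h import *
R=toolR(.096,.69); z=R.as_matrix()[:,2]; B=np.array([.6333,.1186,.0915])
plan(B-z*.004,R)
print(telemetry.observe()["contact_force"])
W=imaging.snapshot("wrist")
cv2.imwrite("pics/w5.png",cv2.resize(W["color"][150:350,130:400,::-1],None,fx=2.9,fy=2.9,interpolation=cv2.INTER_CUBIC))
V=imaging.snapshot("side"); crop(V,(190,110,270,190),7,"v5.png")
E
```

```text
time: 17.75
tool_pos: [0.6322, 0.1187, 0.0939]
ee_rot: [-0.047, 0.939, 0.015, 0.34]
contact_force: [0.5, -0.0, -0.2]
opening: 0.0509
now [0.6322 0.1187 0.0939] rel [ 0.0007 -0.0002 -0.0015] [-0.001   0.0054  0.0047] min rows 0.04
[0.0007, -0.0002, -0.0015, -0.001, 0.0054, 0.0047]
[ 0.47390847 -0.01890113 -0.19246514]
```

View pics/w5.png

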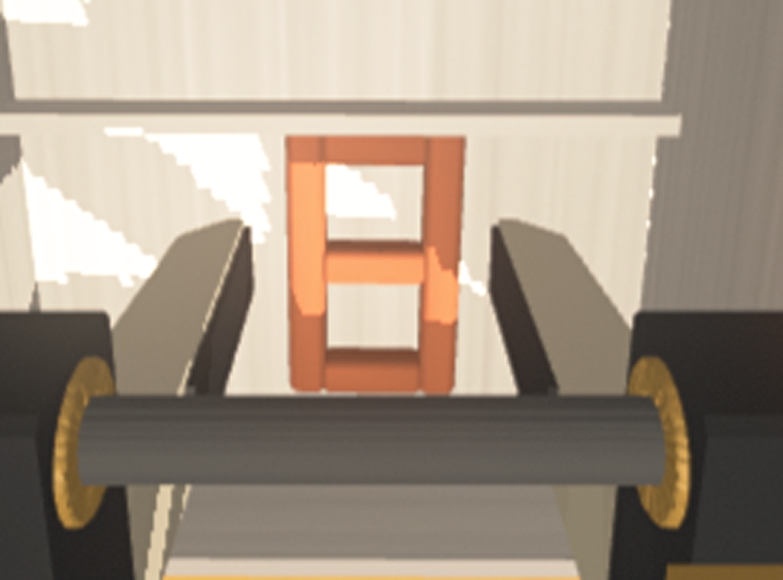

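View pics/v5.png

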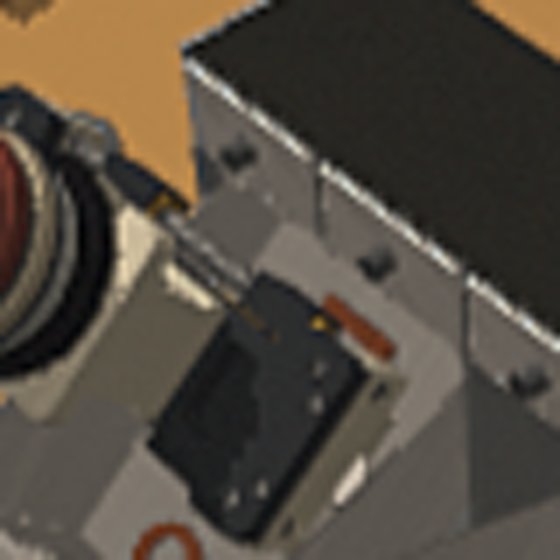

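```bash
python3 -m creep '[[0.65,0,0,0,0,0,0],[0.8,0,0,0,0,0,0],[0.9,0,0,0,0,0,0],[1,0,0,0,0,0,0],[1,0,0,0,0,0,0],[1,0,0,0,0,0,0],[1,0,0,0,0,0,0],[1,0,0,0,0,0,0]]' 25
python3 - <<'E'
from h import *
R=toolR(.096,.69); z=R.as_matrix()[:,2]; B=np.array([.6333,.1186,.0915])
plan(B-z*.004,R)
print(telemetry.observe()["contact_force"])
W=imaging.snapshot("wrist")
cv2.imwrite("pics/w6.png",cv2.resize(W["color"][150:350,130:400,::-1],None,fx=2.9,fy=2.9,interpolation=cv2.INTER_CUBIC))
E
```

```text
time: 18.85
tool_pos: [0.632, 0.119, 0.0937]
ee_rot: [-0.047, 0.939, 0.015, 0.34]
contact_force: [-0.6, 0.5, 0.2]
opening: 0.0358
now [0.632  0.119  0.0937] rel [ 0.0004 -0.0005 -0.0015] [-0.0003  0.0048  0.0051] min rows 0.04
[0.0004, -0.0005, -0.0015, -0.0003, 0.0048, 0.0051]
[-0.64213119  0.47786259  0.19454067]
```

View pics/w6.png

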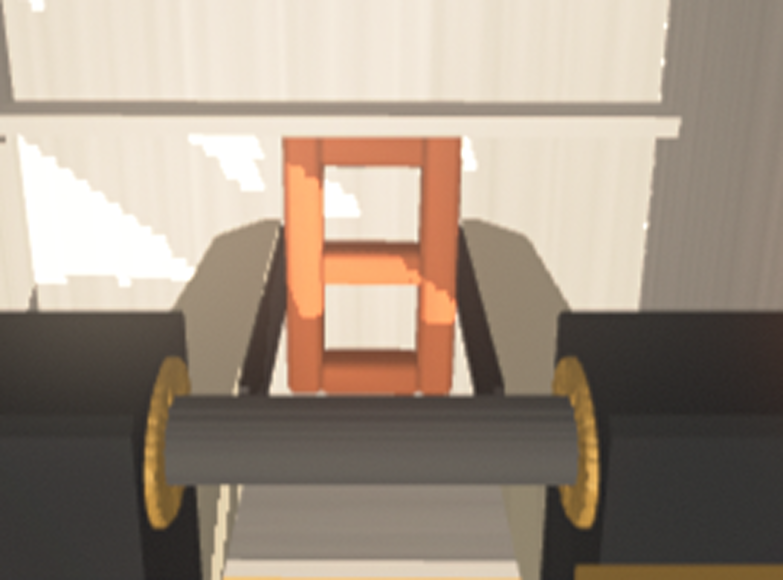

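```bash
python3 -m creep '[[1,0,0,-0.01,0,0,0],[1,0,0,-0.02,0,0,0],[1,0,0,-0.03,0,0,0],[1,0,0,-0.035,0,0,0],[1,0,0,-0.03,0,0,0],[1,0,0,-0.015,0,0,0],[1,0,0,0,0,0,0],[1,0,0,0,0,0,0]]'
python3 - <<'E'
from h import *
s=telemetry.observe(); print(s["opening"],s["contact_force"])
W=imaging.snapshot("wrist")
cv2.imwrite("pics/w7.png",W["color"][:,:,::-1])
plan([.4687,.292,.20],toolR(-.286))
plan([.4687,.292,.20],toolR(-.286+np.pi/2))
E
```

```text
time: 19.9
tool_pos: [0.535, 0.1097, 0.2039]
ee_rot: [-0.047, 0.94, 0.016, 0.337]
contact_force: [-0.1, -0.4, -1.2]
opening: 0.0356
0.03562773804396708 [-0.12007057 -0.38444393 -1.22385278]
now [0.535  0.1097 0.2037] rel [ 0.0391  0.188  -0.0278] [0.1311 0.6803 0.371 ] min rows 4.37
[0.0078, 0.0376, -0.0056, 0.0262, 0.1361, 0.0742]
[0.0113, 0.0368, -0.0052, 0.0262, 0.1361, 0.0742]
[0.0147, 0.0357, -0.0044, 0.0262, 0.1361, 0.0742]
[0.0178, 0.0344, -0.0031, 0.0262, 0.1361, 0.0742]
[0.0206, 0.0329, -0.0014, 0.0262, 0.1361, 0.0742]
now [0.535  0.1097 0.2037] rel [ 0.0391  0.188  -0.0278] [-0.4087  0.6038 -1.1349] min rows 7.49
[0.0049, 0.0235, -0.0035, -0.0511, 0.0755, -0.1419]
[0.0017, 0.0241, -0.002, -0.0511, 0.0755, -0.1419]
[-0.0016, 0.0242, -0.0008, -0.0511, 0.0755, -0.1419]
[-0.005, 0.0237, 0.0002, -0.0511, 0.0755, -0.1419]
[-0.0084, 0.0228, 0.0009, -0.0511, 0.0755, -0.1419]
[-0.0116, 0.0213, 0.0013, -0.0511, 0.0755, -0.1419]
[-0.0146, 0.0194, 0.0013, -0.0511, 0.0755, -0.1419]
[-0.0172, 0.017, 0.001, -0.0511, 0.0755, -0.1419]
```

View pics/w7.png

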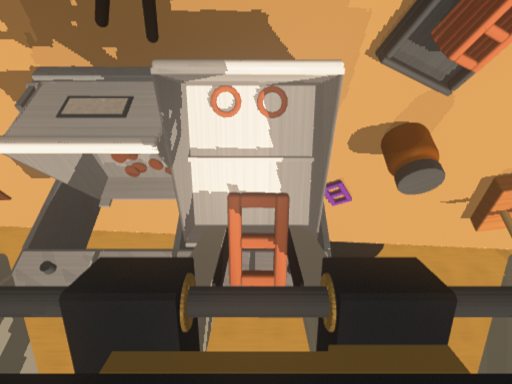

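```bash
python3 -m creep '[[1,0.007,0.03,-0.006,0.026,0.12,0.07],[1,0.01,0.036,-0.006,0.026,0.13,0.075],[1,0.013,0.036,-0.005,0.026,0.13,0.075],[1,0.016,0.033,-0.004,0.026,0.12,0.075],[1,0.014,0.025,-0.002,0.02,0.08,0.05],[1,0.005,0.01,0,0,0.03,0.01],[1,0,0,0,0,0,0],[1,0,0,0,0,0,0]]'
python3 - <<'E'
from h import *
plan([.4687,.292,.15],toolR(-.286))
E
```

```text
time: 20.95
tool_pos: [0.5043, 0.1802, 0.1813]
ee_rot: [0.067, 0.981, -0.025, 0.179]
contact_force: [-0.6, -0.4, -0.3]
opening: 0.0357
now [0.5043 0.1802 0.1813] rel [0.0579 0.1063 0.0087] [0.002  0.3636 0.147 ] min rows 2.18
[0.0193, 0.0354, 0.0029, 0.0007, 0.1212, 0.049]
[0.0205, 0.0345, 0.0053, 0.0007, 0.1212, 0.049]
[0.0214, 0.0334, 0.0078, 0.0007, 0.1212, 0.049]
```

```bash
python3 -m creep '[[1,0.016,0.032,0,0,0.14,0.05],[1,0.018,0.034,0.002,0,0.14,0.05],[1,0.018,0.032,0.003,0,0.1,0.04],[1,0.012,0.02,0.003,0,0.06,0.03],[1,0.006,0.008,0.002,0,0.03,0.01],[1,0,0,0,0,0.0,0],[1,0,0,0,0,0,0],[1,0,0,0,0,0,0]]'
python3 - <<'E'
from h import *
plan([.4687,.292,.12],toolR(-.286))
E
```

```text
time: 21.95
tool_pos: [0.4634, 0.3102, 0.1559]
ee_rot: [0.165, 0.984, -0.0, -0.059]
contact_force: [-0.4, 0.3, -1.3]
opening: 0.0354
now [0.4634 0.3102 0.1559] rel [-0.0151 -0.0147  0.0346] [-0.017  -0.1173 -0.0469] min rows 0.71
[-0.0151, -0.0147, 0.0346, -0.017, -0.1173, -0.0469]
```

```bash
python3 -m creep '[[1,-0.011,-0.011,0.015,-0.012,-0.085,-0.035],[1,-0.002,-0.002,0.01,0,-0.01,-0.005],[1,0,0,0.005,0,0,0],[1,0,0,0,0,0,0],[1,0,0,0,0,0,0],[1,0,0,0,0,0,0],[1,0,0,0,0,0,0],[1,0,0,0,0,0,0]]'
python3 - <<'E'
from h import *
import pickle
plan([.4687,.292,.12],toolR(-.286))
D={n:imaging.snapshot(n) for n in("scene","side","wrist")}; pickle.dump(D,open("d5.pkl","wb"))
cv2.imwrite("pics/w8.png",cv2.resize(D["wrist"]["color"][:,:,::-1],(768,576),interpolation=cv2.INTER_CUBIC))
crop(D["side"],(110,110,200,200),8,"v8.png"); crop(D["scene"],(270,270,360,360),8,"s8.png")
E
```

```text
time: 22.95
tool_pos: [0.4717, 0.2944, 0.1259]
ee_rot: [0.147, 0.989, 0.001, -0.009]
contact_force: [0.6, -0.4, -0.5]
opening: 0.0355
now [0.4717 0.2944 0.1259] rel [ 0.002  -0.0032  0.0059] [-0.001  -0.0183 -0.0089] min rows 0.11
[0.002, -0.0032, 0.0059, -0.001, -0.0183, -0.0089]
```

View pics/w8.png

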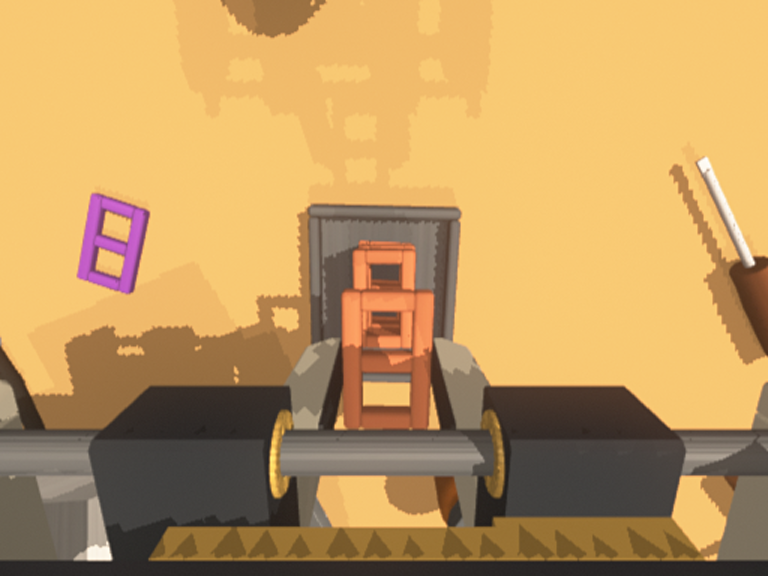

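View pics/v8.png

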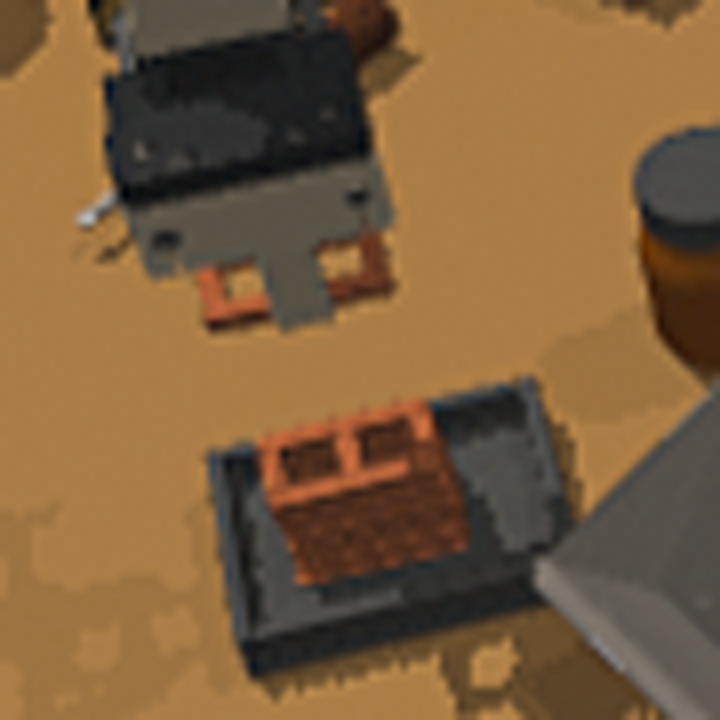

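View pics/s8.png

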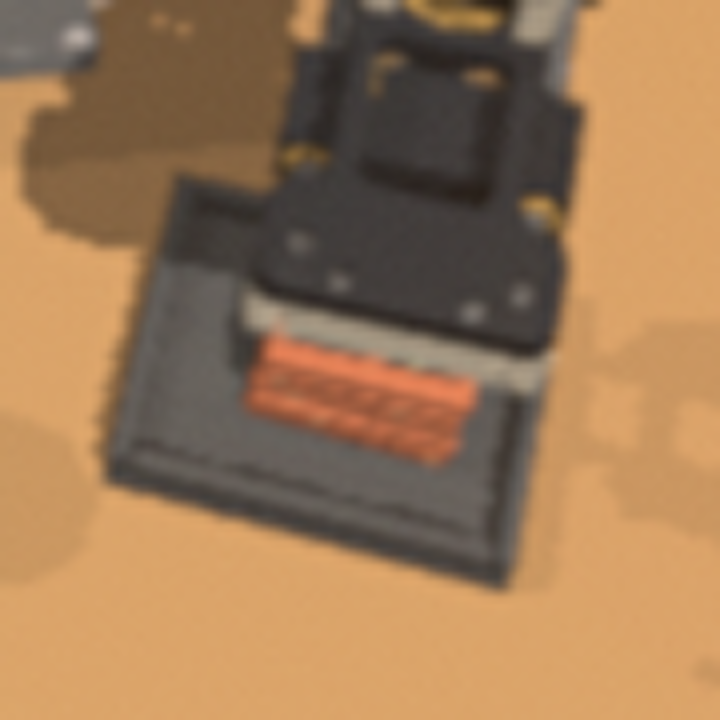

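Run:
```python
from h import *
import pickle
D=pickle.load(open("d5.pkl","rb")); W=D["wrist"]
p,R=T_of()
L=np.array([(30,18),(30,-18),(-30,-18),(-30,18)])/1000
f=1.5; im=cv2.resize(W["color"][:,:,::-1],(768,576),interpolation=cv2.INTER_CUBIC)
def draw(d,im,P,col,f,l=0,t=0): cv2.polylines(im,[((proj(d,P)-[l,t]+.5)*f).astype(np.int32)],True,col,1)
c,s=np.cos(-.286),np.sin(-.286)
pile=np.c_[.4687+c*L[:,0]-s*L[:,1],.292+s*L[:,0]+c*L[:,1],np.full(4,.046)]
held=lambda dz:p+R.apply(np.c_[L,np.full(4,dz)])
draw(W,im,pile,(0,255,0),f); draw(W,im,held(-.0055),(255,0,0),f); draw(W,im,held(.0025),(255,255,0),f)
cv2.imwrite("pics/w8o.png",cv2.resize(im[180:460,270:500],None,fx=2,fy=2))
V=D["side"]; im=cv2.resize(V["color"][110:200,110:200,::-1],None,fx=8,fy=8,interpolation=cv2.INTER_CUBIC)
draw(V,im,pile,(0,255,0),8,110,110); draw(V,im,held(-.0055),(255,0,0),8,110,110); draw(V,im,held(.0025),(255,255,0),8,110,110); cv2.imwrite("pics/v8o.png",im)
```

View pics/w8o.png

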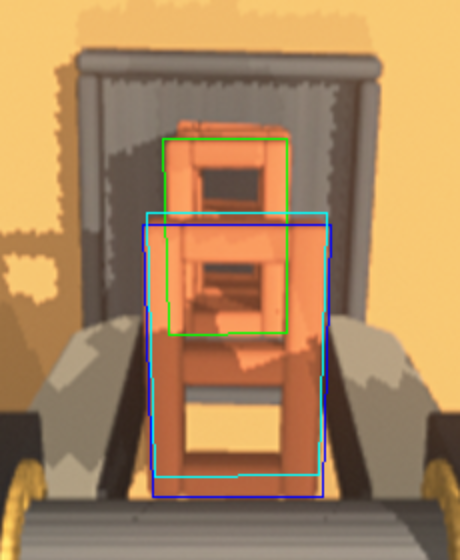

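View pics/v8o.png

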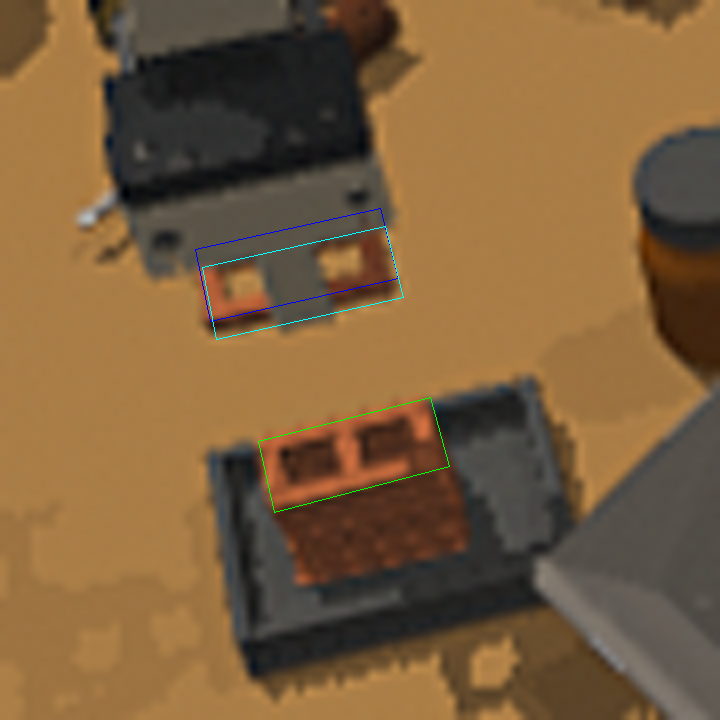

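```bash
python3 -m creep '[[1,0.002,-0.0025,0.015,-0.001,-0.018,-0.008],[1,0,0,0.015,0,0,0],[1,0,0,0.012,0,0,0],[1,0,0,0.008,0,0,0],[1,0,0,0.002,0,0,0],[1,0,0,0,0,0,0],[1,0,0,0,0,0,0],[1,0,0,0,0,0,0]]'
python3 - <<'E'
from h import *
import pickle
plan([.4687,.292,.050],toolR(-.286)); print(telemetry.observe()["contact_force"].round(2))
D={n:imaging.snapshot(n) for n in("side","wrist")}; pickle.dump(D,open("d6.pkl","wb"))
crop(D["wrist"],(180,120,330,310),3,"w9.png")
crop(D["side"],(120,130,190,200),8,"v9.png")
E
```

```text
time: 24.1
tool_pos: [0.4705, 0.2934, 0.0722]
ee_rot: [0.144, 0.99, 0.001, 0.001]
contact_force: [-0.3, 0.6, -0.8]
opening: 0.0356
now [0.4705 0.2934 0.0722] rel [ 0.0013 -0.0019  0.0222] [ 0.0024  0.0015 -0.0021] min rows 0.37
[0.0013, -0.0019, 0.0222, 0.0024, 0.0015, -0.0021]
[-0.25  0.59 -0.83]
```

View pics/w9.png

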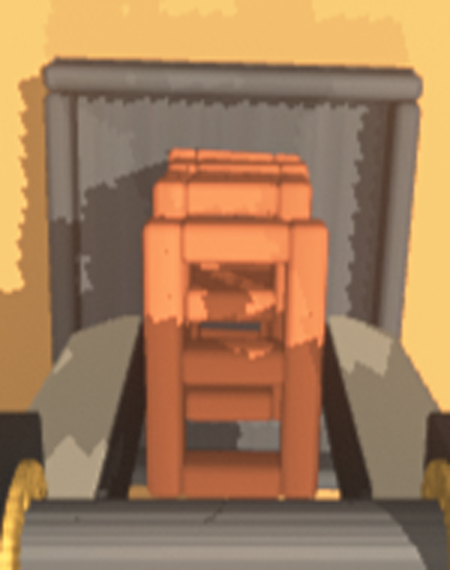

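View pics/v9.png

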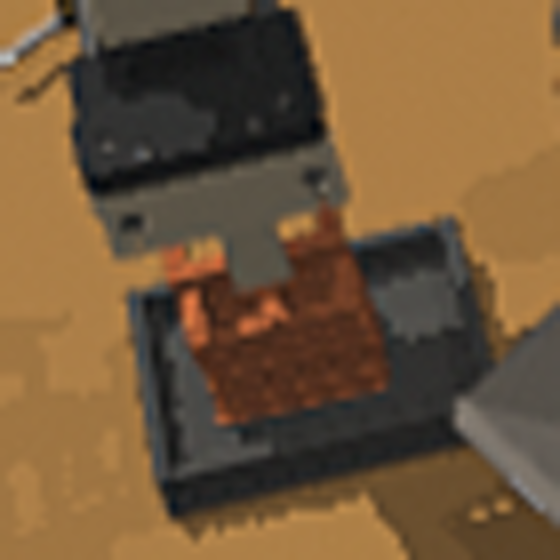

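```bash
python3 -m creep '[[1,0.001,-0.002,0.006,0.001,0,-0.002],[1,0,0,0.006,0,0,0],[1,0,0,0.005,0,0,0],[1,0,0,0.003,0,0,0],[1,0,0,0,0,0,0],[1,0,0,0,0,0,0],[1,0,0,0,0,0,0],[1,0,0,0,0,0,0]]'
python3 - <<'E'
from h import *
plan([.4687,.292,.050],toolR(-.286)); print(telemetry.observe()["contact_force"].round(2))
E
```

```text
time: 25.2
tool_pos: [0.4689, 0.2917, 0.0508]
ee_rot: [0.143, 0.99, 0.001, 0.001]
contact_force: [0.2, 0.6, -0.6]
opening: 0.0359
now [0.4689 0.2917 0.0508] rel [0.0003 0.0002 0.0008] [0.0014 0.0016 0.    ] min rows 0.01
[0.0003, 0.0002, 0.0008, 0.0014, 0.0016, 0.0]
[ 0.19  0.55 -0.59]
```

Nearly at the expected height; no contact yet. Go on in small steps.

```bash
python3 -m creep '[[1,0,0,0.001,0,0,0],[1,0,0,0.001,0,0,0],[1,0,0,0.001,0,0,0],[1,0,0,0,0,0,0],[1,0,0,0,0,0,0],[1,0,0,0,0,0,0],[1,0,0,0,0,0,0],[1,0,0,0,0,0,0]]'
python3 - <<'E'
from h import *
plan([.4687,.292,.050],toolR(-.286)); print(telemetry.observe()["contact_force"].round(2))
E
```

```text
time: 26.2
tool_pos: [0.4692, 0.2919, 0.0491]
ee_rot: [0.143, 0.99, 0.001, 0.001]
contact_force: [0.4, -0.4, 0.3]
opening: 0.0355
now [0.4692 0.2919 0.0491] rel [ 0.0005 -0.0001 -0.0009] [0.0015 0.0028 0.    ] min rows 0.02
[0.0005, -0.0001, -0.0009, 0.0015, 0.0028, 0.0]
[ 0.41 -0.37  0.35]
```

```bash
python3 -m creep '[[1,0,0,0.0015,0,0,0],[1,0,0,0.0015,0,0,0],[1,0,0,0.001,0,0,0],[1,0,0,0,0,0,0],[1,0,0,0,0,0,0],[1,0,0,0,0,0,0],[1,0,0,0,0,0,0],[1,0,0,0,0,0,0]]'
python3 -m creep '[[1,0,0,0.0015,0,0,0],[1,0,0,0.0015,0,0,0],[1,0,0,0.002,0,0,0],[1,0,0,0.002,0,0,0],[1,0,0,0.002,0,0,0],[1,0,0,0.002,0,0,0],[1,0,0,0.002,0,0,0],[1,0,0,0.002,0,0,0]]'
python3 - <<'E'
from h import *
plan([.4687,.292,.050],toolR(-.286)); print(telemetry.observe()["contact_force"].round(2))
E
```

```text
time: 27.2
tool_pos: [0.4692, 0.292, 0.0491]
ee_rot: [0.143, 0.99, -0.0, 0.003]
contact_force: [-1.6, -0.2, 2.1]
opening: 0.0358
time: 28.2
tool_pos: [0.4692, 0.2919, 0.049]
ee_rot: [0.143, 0.99, -0.003, 0.007]
contact_force: [-4.0, -2.9, 15.9]
opening: 0.0356
now [0.4692 0.2919 0.049 ] rel [ 0.0005 -0.0001 -0.001 ] [-0.0034  0.0151 -0.0002] min rows 0.09
[0.0005, -0.0001, -0.001, -0.0034, 0.0151, -0.0002]
[-4.03 -2.85 15.87]
```

```bash
python3 -m creep '[[1,0,0,-0.001,0,0.01,0],[1,0,0,0,0,0,0],[1,0,0,0.0005,0,0,0],[1,0,0,0.0005,0,0,0],[1,0,0,0.0005,0,0,0],[1,0,0,0.0005,0,0,0],[1,0,0,0.0005,0,0,0],[1,0,0,0.0005,0,0,0]]'
python3 - <<'E'
from h import *
import pickle
plan([.4687,.292,.050],toolR(-.286)); print(telemetry.observe()["contact_force"].round(2))
D={n:imaging.snapshot(n) for n in("side","wrist")}
crop(D["wrist"],(180,120,330,310),3,"w10.png"); crop(D["side"],(120,130,190,200),8,"v10.png")
E
```

```text
time: 29.2
tool_pos: [0.4694, 0.2919, 0.0491]
ee_rot: [0.143, 0.99, -0.003, 0.003]
contact_force: [-1.1, -0.7, 5.1]
opening: 0.0357
now [0.4694 0.2919 0.0491] rel [ 0.0007 -0.0001 -0.0009] [-0.0043  0.0063 -0.0003] min rows 0.04
[0.0007, -0.0001, -0.0009, -0.0043, 0.0063, -0.0003]
[-1.06 -0.71  5.14]
```

View pics/w10.png

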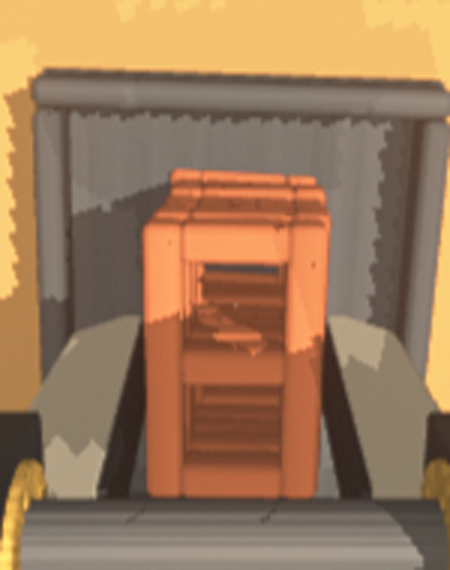

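View pics/v10.png

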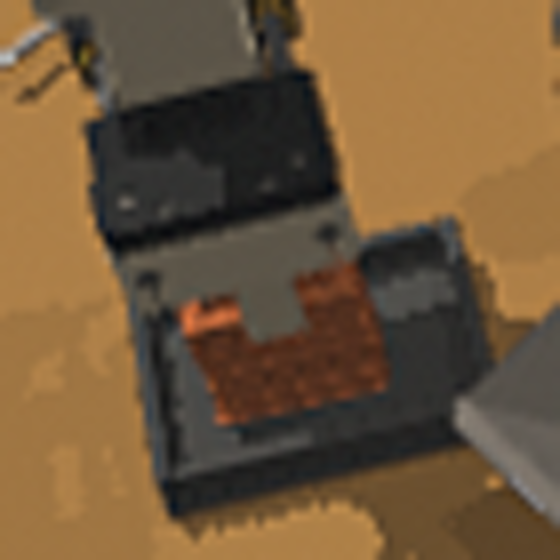

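```bash
python3 -m creep '[[0.55,0,0,0,0,0,0],[0.5,0,0,0,0,0,0],[0.5,0,0,0,0,0,0],[0.5,0,0,0,0,0,0],[0.5,0,0,0,0,0,0],[0.5,0,0,0,0,0,0],[0.5,0,0,0,0,0,0],[0.5,0,0,0,0,0,0]]' 10
python3 - <<'E'
from h import *
plan([.4687,.292,.050],toolR(-.286)); print(telemetry.observe()["contact_force"].round(2))
W=imaging.snapshot("wrist"); crop(W,(180,120,330,310),3,"w11.png")
E
```

```text
time: 30.3
tool_pos: [0.4692, 0.2921, 0.0481]
ee_rot: [0.143, 0.99, -0.002, 0.002]
contact_force: [-0.0, 0.4, 0.0]
opening: 0.0463
now [0.4692 0.2921 0.0481] rel [ 0.0004 -0.0003 -0.0019] [-0.0043  0.0055 -0.0001] min rows 0.04
[0.0004, -0.0003, -0.0019, -0.0043, 0.0055, -0.0001]
[-0.03  0.43  0.03]
```

View pics/w11.png

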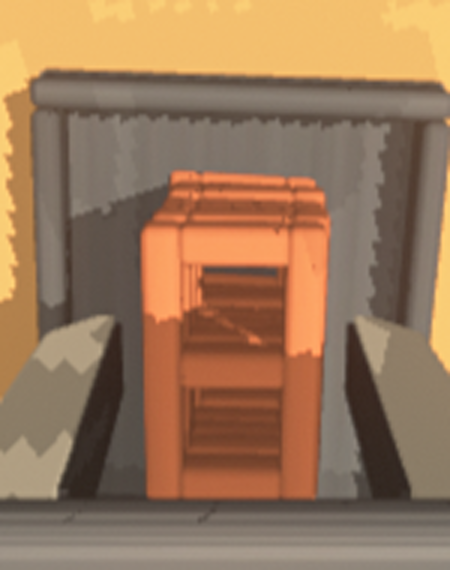

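Released and clear on both sides; retreat straight up.

```bash
python3 -m creep '[[0.5,0,0,-0.01,0,0,0],[0.5,0,0,-0.02,0,0,0],[0.5,0,0,-0.03,0,0,0],[0.5,0,0,-0.04,0,0,0],[0.5,0,0,-0.04,0,0,0],[0.5,0.03,0.03,-0.03,0,0,0],[0.5,0.03,0.04,0,0,0,0],[0.5,0,0,0,0,0,0]]'
python3 -m creep '[[0.5,0.03,0.06,0,0,0,0],[0.5,0.02,0.06,0,0,0,0],[0.5,0,0.06,0,0,0,0],[0.5,0,0.03,0,0,0,0],[0.5,0,0,0,0,0,0],[0.5,0,0,0,0,0,0],[0.5,0,0,0,0,0,0],[0.5,0,0,0,0,0,0]]'
python3 - <<'E'
from h import *
from scipy.optimize import least_squares
D={n:imaging.snapshot(n) for n in("scene","side")}
crop(D["scene"],(275,285,350,350),8,"f_s.png"); crop(D["side"],(130,150,195,200),9,"f_v.png")
cv2.imwrite("pics/f_side.png",D["side"]["color"][:,:,::-1]);cv2.imwrite("pics/f_scene.png",D["scene"]["color"][:,:,::-1])
for n in D:
  for t in("top_buckle","pliers","jar","disc_a"):
    for k in finder.silhouettes(n,t)[:2]: print(n,t,round(k["p"],2),np.round(k["bbox"]))
print(T_of()[0])
E
```

```text
time: 31.35
tool_pos: [0.4301, 0.3793, 0.2284]
ee_rot: [0.144, 0.99, -0.0, 0.004]
contact_force: [-0.3, -0.4, 0.2]
opening: 0.0465
time: 32.35
tool_pos: [0.4524, 0.5783, 0.2283]
ee_rot: [0.15, 0.989, -0.006, 0.007]
contact_force: [0.3, -0.2, 0.3]
opening: 0.0464
scene top_buckle 0.57 [305. 304. 327. 319.]
scene pliers 0.55 [299. 209. 335. 226.]
scene jar 0.85 [236. 306. 262. 341.]
scene jar 0.64 [244. 202. 304. 267.]
side pliers 0.93 [174. 233. 234. 264.]
side jar 0.92 [188. 125. 210. 156.]
side jar 0.59 [176. 136. 259. 218.]
[0.45161943 0.57969737 0.22755854]
```

View pics/f_s.png

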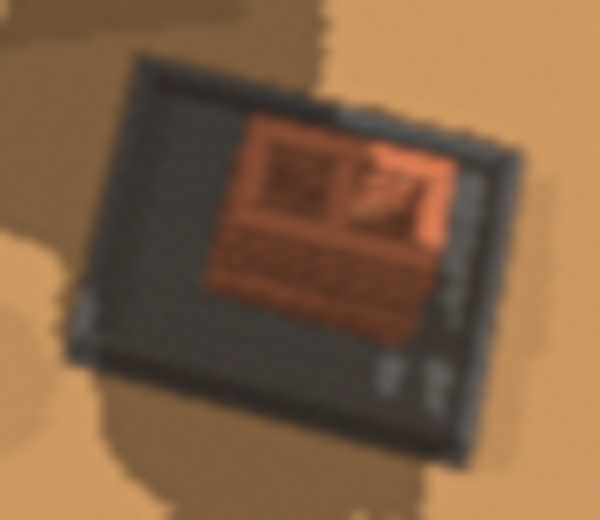

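View pics/f_v.png

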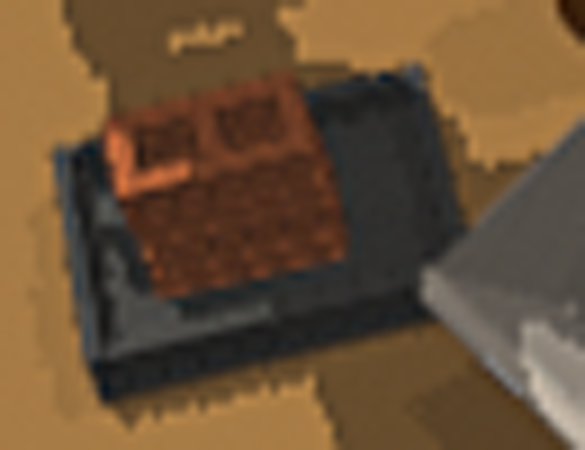

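View pics/f_side.png

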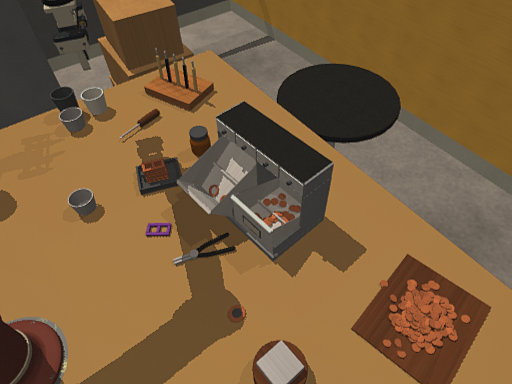

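Run:
```python
from h import *
s=telemetry.observe(); print(s["time"],abs(s["joint_velocities"]).max()); print(robot.hand_in())
```

```text
32.85 0.001648690728042364
the job is handed in; nothing more can be done
None
```

The job is done and handed in at about 32.9 s. The copper buckle from the left bin now lies on top of the pile in the tray.

- **Bin:** I hooked the rim from behind and pulled the left bin forward until it would not move further. A second pull at about 25 N changed nothing in the pictures. My angle fits range from 0.64 to 0.70 rad. The camera-only fits leaned towards 0.64–0.68, and the fingertip geometry on the second pull gave about 0.69. All of these are above the 0.62 limit.
- **Buckle:** I gripped it across its 36 mm side (opening 35.8 mm, 25 N) and lowered it squarely onto the pile. It made contact with the tool at 0.049 m, close to the 0.0485 m I had worked out. While confirming the contact, the wrist force rose to about 16 N, more than I intended but well under the 40 N limit. I eased it to about 5 N before opening the fingers.
- **Last checks:**
  - The pictures show the buckle flush and square on the stack, one layer higher than before, with the arm clear and at rest.
  - The pliers, jar and disc are where they were, and the right-hand bin is shut.
  - I could see both rings in the bin just after the buckle was lifted out. The last picture shows only one of them clearly.
- **Not confirmed:** the finder did not report the pile's top buckle in the last side picture or the disc in either camera, so I judged those by eye.

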